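# Close up the table saw's throat and lay the board to the rip fence

### The job

Get the table saw ready for the next rip. Slide the rip fence to the right, off the throat opening, until it meets its stop; then fit the red narrow-slot insert into the opening, finger hole towards the front rail (the robot's side), and press it down flush with the saw table at both ends. Last, slide the cedar board, without lifting it off the table, across over the insert until its long edge lies snug along the fence, and leave the grey insert and the tools where they are.

Things in the scene. Friction and masses are not known exactly. Their poses are not given: they have to be found in the camera images.
- saw: Fixed table saw let into the bench; place and yaw vary. Origin: centre of the throat opening at bench level. x along the blade line away from the robot (front rail at -x), y left, z up. Flat table top 40 mm above the bench (grey iron middle, white wings), x -260..240, y -480..370 mm. Mitre slots 19 wide, 9 deep at y = +-114.5 mm. Blade lowered out of the way.
- throat (a point): Centre of the throat opening at table-top level, axes as the saw's. Recess 246 (x) by 70 mm (y), 13.2 mm deep to a ledge. Brass leaf springs in the long walls at x = +-70 mm stick 4.5 mm in and grip the insert: laid in, it stays some mm proud and goes down only when pressed, with some 4 to 8 N at each end in turn; 20 N does no harm; then it stays.
- fence (a joint): Rip fence's place on its rails, m: 0 far left (over the opening), growing to the right (saw -y) up to the stop at 0.12. Starts between 0 and 0.05; slides stiffly (about 4 N, lock lever left open) and stays where left.
- fence_face (a point): Point on the fence's left (+y) face at the throat's x, 30 mm above the saw table; axes as the saw's. The fence is a grey aluminium bar 510 mm long (x), 45 mm wide (from this face to -y), top 56 mm above the saw table; push this face or pinch it across from above. The face is at saw y = +20 mm when the joint is 0, -100 mm at the stop.
- insert: Red plate 240 (x) by 66 (y) by 13 mm, about 0.28 kg, flat on the saw's right wing. Origin: centre of its underside. 22 mm finger hole at x = -99 mm (front end; starts towards the robot); 6 mm slot along the middle, x -67..83 mm. To lay it in, grip the long edges by their upper half, so that the fingertips do not meet the table first.
- insert_front (a point): Middle of the insert's upper face, 8 mm from its front end (insert x = -112 mm); z level with the upper face, 13 mm above its underside.
- insert_rear (a point): The same 8 mm from its rear end (insert x = +112 mm).
- spare_insert: Grey insert of the same outside size (240 x 66 x 13 mm) with a 24 mm wide slot, beside the red one on the right wing (either may be nearer the fence); leave alone. Origin as the insert's.
- board: Reddish-brown cedar board 180 (x) by 120 (y) by 19 mm thick, lower long edges rounded (4 mm), about 0.22 kg, flat on the saw table left of the opening; too wide to grip across. Origin: centre of its underside. Lying along the fence, its centre is 60 mm left of the fence face.
- tape_measure: Yellow tape measure, 62 x 34 x 62 mm, on the rear of the right wing; leave alone. Origin: centre of its underside.
- square: Combination square, 200 mm steel blade on a black head, 31 mm high, at the rear of the table on the left; leave alone. Origin: centre of the head's underside.
- push_stick: Orange push stick, 315 mm long, 12 mm thick, on the bench right of the saw; leave alone. Origin at its underside.
- mallet: Hammer on the bench, left rear; leave alone.
- arbor_wrench: Steel arbor wrench at the front of the saw's right wing; leave alone.
- pencil: Red carpenter's pencil, 170 mm, at the front of the saw table on the left; leave alone.
- offcut: Pale wood offcut 110 x 38 x 38 mm on the bench left of the saw; leave alone.

How it is judged (in metres and radians):
On the way, in this order (a step that is already met when the one before it is completed fails the run):
1. the fence stands at its stop, clear of the throat opening (value of joint fence above 0.116 m), for 0.2 s.
2. the red insert lies in the opening, finger hole to the front, let go, pressed flush at both ends (z of insert_front in the frame of throat between -0.004 and 0.0016 m and z of insert_rear in the frame of throat between -0.004 and 0.0016 m and horizontal distance between insert and throat below 0.005 m and x of insert_front in the frame of throat below -0.1 m and angle between insert's own z axis and vertical below 0.05 rad and contact force between the fingers and insert below 0.2 N), for 0.2 s.
3. the board lies flat along the fence across the insert (y of board in the frame of fence_face between 0.055 and 0.0635 m and x of board in the frame of throat between -0.2 and 0.1 m and angle between the x axis of board and the x axis of saw, either way round below 0.05 rad and angle between board's own z axis and vertical below 0.03 rad and z of board in the frame of throat below 0.003 m), for 0.2 s.
At the end, for the whole second after the job is handed in: Fence within 4 mm of its stop; red insert in the opening, finger hole to the front, both ends at most 1.6 mm above and 4 mm below the saw table; board flat across it, long edge within 3.5 mm of the fence and 0.05 rad of parallel; insert and board at rest (all of step 3 and value of joint fence above 0.116 m and z of insert_front in the frame of throat between -0.004 and 0.0016 m and z of insert_rear in the frame of throat between -0.004 and 0.0016 m and horizontal distance between insert and throat below 0.005 m and x of insert_front in the frame of throat below -0.1 m and angle between insert's own z axis and vertical below 0.05 rad and linear speed of each of board, insert below 0.01 m/s); the robot touches nothing.
It fails at once if the board is lifted more than 30 mm off the saw table (z of board in the frame of throat above 0.03 m).
It fails at once if the grey insert or a tool is moved more than 20 mm (distance of any of spare_insert, tape_measure, square, push_stick, mallet, arbor_wrench, pencil, offcut from where it was at the start of the episode above 0.02 m).
It also fails if it takes over 72 s, if anything falls off the work surface, if the arm or the gripper's body presses on something with over 40 N, if the wrist force passes 120 N, or if a joint passes its speed limit or range.

### The arm

A 6-joint arm with a two-finger parallel gripper is mounted at the origin on the work surface. World frame = base frame: x ahead of the robot, y to its left, z up, the work surface at z = 0. Lengths are in mm, angles in rad, forces in N, time in s.
With the tool pointing down it reaches from about 375 to 975 mm from the base axis. Payload 3.8 kg.
Tool frame: the origin (TCP) lies at the very end of the fingers, on their centre line; the grasp point (between the pads) lies 19 mm behind it; z points along the fingers, y is the line along which they close (so a half turn about z gives the same grasp; the last joint's range is limited). The gripper opens to 85 mm and grips with 20 to 120 N. Pads are 22 mm wide; open, the fingers measure 114 mm over their backs; the gripper's body (76 mm by 85 mm) begins 54 mm behind the grasp point. The pads swing forward as they close: fully open they stand 13 mm farther back than shut.
Start: joints at [1.176, 0.264, 1.604, -0, 1.274, -0.037], TCP at [236.392, 632.247, 209.78] pointing down, gripper open.
Joint ranges: [-2.63, 2.63], [-0.94, 2.18], [0.31, 2.57], [-1.31, 4.45], [0, 2.66], [-2.55, 2.55]. Speed limits (rad/s): [2.57, 2.57, 3.14, 3.14, 3.14, 3.14].

### API

Orientations are given as a rotation vector (axis times angle).
In Python, from station import * gives the robot as it stands.
- The arm moves only by the tool send_rows, never from a script. Its argument "series" is a list of rows, each an object with "slide": the shift along the tool's x, y, z in units of 30 mm (1.0 is 30 mm), a list of three; "twist": the turn, a rotation vector about the tool's x, y, z in units of 5 degrees (1.0 is 5 degrees), a list of three; "grip": the finger opening in mm, from 0 to 85.4. A call has 1 to 20 rows; each row shifts and turns the commanded pose from where the row before left it, along the tool's axes as they then stand; what a row does not reach is not made up. A row lasts 1/12 s, in which the tool goes at most 41.7 mm and 7.16 degrees, less where a joint would pass 70% of its speed; a pose out of reach is approached as far as the arm can. A call is refused whole if a number of a shift passes 1 or a number of a turn 1, either way. A call with a gripper value outside its range is refused whole. The fingers move at their own pace and stop on an object; "squeeze" is the grip in N (left out, the last holds). Time passes only in rows, so rows that do not move let the fingers close. It gives the time, the measured TCP pose, the force, the opening and the grip force at its end, in the units of the state.
- get_state(): the state, without advancing time (a new reading comes with each control period).
- read_camera(name): name is "scene" or "top"; returns the picture (400x640x3 uint8, red, green, blue); there is no depth.
- get_calibration(name): a dict with "fx", "fy", "cx", "cy" (pixels), "world_to_cam" (4x4, takes a point from world to camera coordinates). Camera axes: x right, y down, z forward; pixel columns grow to the right and rows downward; lengths in mm; the calibration is good to about 2 mm. A picture is of the moment at which its call begins. get_calibration takes no time and is no camera call.
- hand_in(): hands the job in; it is judged then, once.
The state is a dict: "time_s": time; "q": joint angles; "dq": joint speeds; "joint_efforts": joint torques, N m; "ee_pos": TCP position; "tool_rot": TCP orientation; "ft_force": force on the tool from outside, world axes, zero at the start; "ft_torque": the same for the moment, N m; "opening": finger opening in mm; "finger_force": force on a finger pad.
Only numpy, scipy, OpenCV 4.12 (cv2) and the standard library are available. Lean on these libraries where they do the work, as an engineer would, in place of code of your own. Each camera call takes 0.05 s, during which the arm holds its last target. There are 200 camera calls.

## Working session

There is one attempt and no reset: what is moved stays moved. The work goes in short steps, Python scripts to look and compute and a tool call to move; the robot and the scene stay as the last step left them, time stands still between calls to the robot, and variables do not carry over. Pictures are saved under pics/ and viewed, at most 10 in all, crops included, and the job is handed in when it is done.

Besides the shell and the picture viewer there is one more tool, called after "Request:" in YAML: its name, and indented under it one key for each argument. send_rows: Moves the arm, as the interface text tells. Its arguments: {"type":"object","properties":{"series":{"type":"array"},"squeeze":{"type":"number"}},"required":["series"]}

```bash
mkdir -p pics; ls
cat > h.py <<'E'
from station import *
import numpy as np, cv2
def snap(n,f):
    im=read_camera(n); cv2.imwrite(f'pics/{f}.png',im[:,:,::-1]); return im
def ray(n,u,v,z):
    c=get_calibration(n); M=np.array(c['world_to_cam']); R=M[:3,:3]; t=M[:3,3]
    o=-R.T@t; d=R.T@np.array([(u-c['cx'])/c['fx'],(v-c['cy'])/c['fy'],1])
    return o+d*(z-o[2])/d[2]
def proj(n,p):
    c=get_calibration(n); M=np.array(c['world_to_cam']); q=M[:3,:3]@np.array(p)+M[:3,3]
    return np.array([c['fx']*q[0]/q[2]+c['cx'],c['fy']*q[1]/q[2]+c['cy']])
E
python3 - <<'E'
from h import *
a=snap('top','t0'); b=snap('scene','s0')
print(get_state())
for n in('top','scene'):
    c=get_calibration(n); M=np.array(c['world_to_cam']); print(n,c['fx'],-M[:3,:3].T@M[:3,3], M[:3,:3].round(2).tolist())
E
```

```text
pics
{'time_s': 0.1, 'q': array([ 1.17612915e+00,  2.64685810e-01,  1.60525118e+00, -1.08705173e-05,
        1.27371952e+00, -3.69107569e-02]), 'dq': array([-0.00080375, -0.00373904, -0.00130317, -0.00023752,  0.00100357,
        0.00038677]), 'joint_efforts': array([ 4.93894586e-04, -5.16708720e+01, -3.68588948e+01, -6.77217531e-05,
        6.35251476e-03,  7.58611307e-08]), 'ee_pos': array([236.1032816 , 631.59502957, 208.5737744 ]), 'tool_rot': array([-0.55888834, -3.09103956,  0.00316977]), 'ft_force': array([ 0.11969078, -0.10674559, -0.40244564]), 'ft_torque': array([-0.01932684, -0.00316177, -0.00159856]), 'finger_force': 0.0, 'opening': 85.5787079798765}
top 482.5899452176739 [ 346.59099068  -22.33553875 1552.95795642] [[0.01, -1.0, 0.0], [-0.99, -0.01, -0.12], [0.12, -0.0, -0.99]]
scene 392.8237554729641 [1255.18486996 -929.72816486  824.25464433] [[0.78, 0.63, -0.02], [0.33, -0.43, -0.84], [-0.54, 0.64, -0.55]]
```

View pics/t0.png

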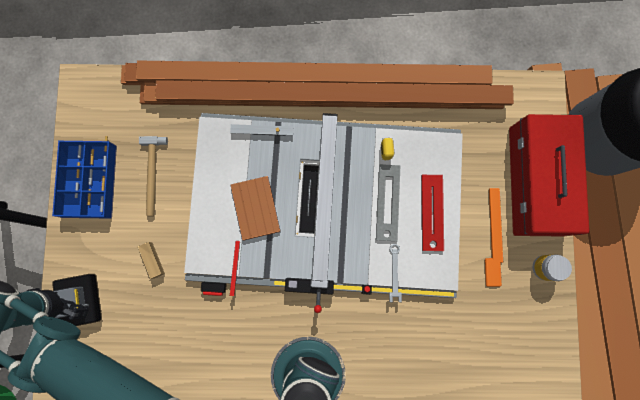

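View pics/s0.png

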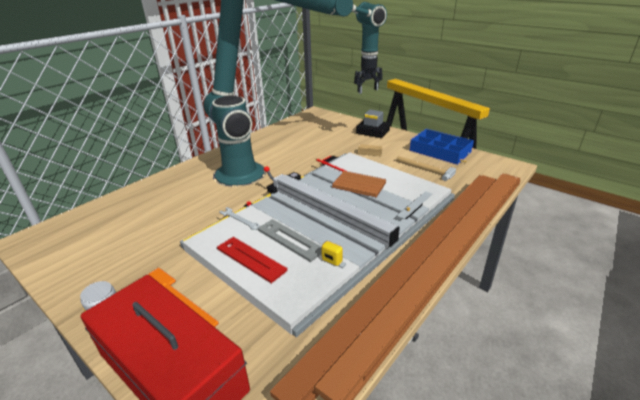

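The top view shows the throat at about (310,198), partly under the fence at (325,200). The red insert is at (432,212) with its hole to the front, the grey one at (387,203), and the board at (256,208) turned about 10°.

Run:
```python
from h import *
im=cv2.imread('pics/t0.png'); hsv=cv2.cvtColor(im,cv2.COLOR_BGR2HSV)
def rect(mask,z,x0,x1,y0,y1):
    m=np.zeros_like(mask); m[y0:y1,x0:x1]=mask[y0:y1,x0:x1]
    cs,_=cv2.findContours(m,cv2.RETR_EXTERNAL,cv2.CHAIN_APPROX_NONE); c=max(cs,key=cv2.contourArea)
    P=np.array([ray('top',u,v,z)[:2] for u,v in c[:,0]],np.float32)
    r=cv2.minAreaRect(P); print(np.round(r[0],1),np.round(r[1],1),round(r[2],2)); print(cv2.boxPoints(r).round(0).tolist())
H,S,V=cv2.split(hsv)
red=(((H<8)|(H>172))&(S>170)&(V>100)).astype(np.uint8)*255
print('red');rect(red,53,410,455,165,260)
wood=((H<16)&(S>90)&(V>50)).astype(np.uint8)*255
print('board');rect(wood,59,228,284,170,245)
gray=(V<150).astype(np.uint8)*255
white=((S<40)&(V>90)).astype(np.uint8)*255
print('dark');rect((V<45).astype(np.uint8)*255,40,295,325,150,245)
c=im[90:310,180:480]; cv2.imwrite('pics/c0.png',cv2.resize(c,None,fx=2.66,fy=2.66,interpolation=cv2.INTER_CUBIC))
```

```text
red
[ 507.5 -381.2] [ 62.9 237.4] 89.16
[[388.0, -411.0], [626.0, -414.0], [627.0, -351.0], [389.0, -348.0]]
board
[514.2 172. ] [180.4 119.7] 13.94
[[412.0, 208.0], [441.0, 92.0], [616.0, 136.0], [587.0, 252.0]]
dark
[548.9   5. ] [ 45.  212.9] 86.94
[[441.0, -12.0], [654.0, -23.0], [656.0, 22.0], [444.0, 33.0]]
```

View pics/c0.png

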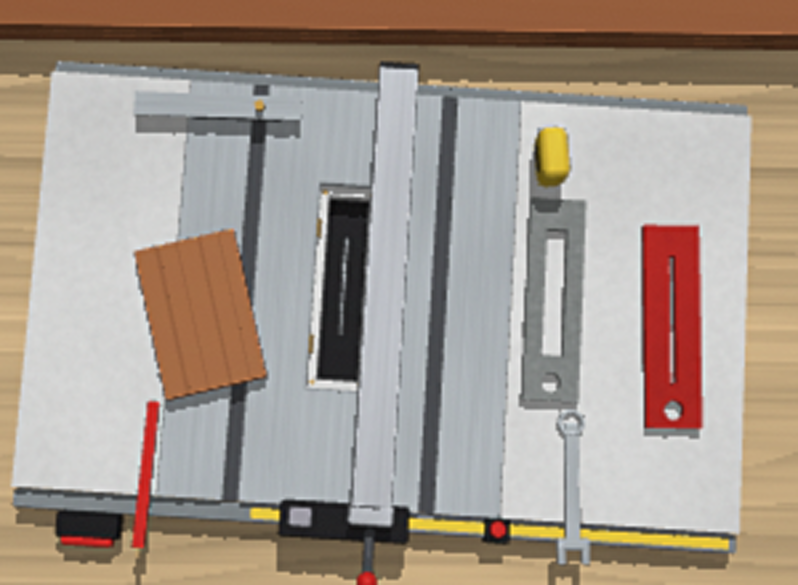

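The crop shows both mitre slots and the throat's left part clearly; the slots and wing edges will give the saw's pose.

```bash
cat >> h.py <<'E'
def rowedge(im,r0,r1,line,hw,dark=True):
    # centroid of dark strip per row about a guess line ((u0,v0),(u1,v1)) -> world pts z=40
    g=im.astype(float).mean(2); P=[]
    for v in range(r0,r1):
        u=line[0][0]+(v-line[0][1])*(line[1][0]-line[0][0])/(line[1][1]-line[0][1])
        a=int(round(u))-hw; s=g[v,a:a+2*hw+1]; w=np.clip(np.median(np.sort(s)[-hw:])-s-20,0,None)
        if w.sum()>60: P.append(ray('top',a+(w*np.arange(2*hw+1)).sum()/w.sum(),v,40)[:2])
    return np.array(P)
def fit(P):
    vx,vy,x,y=cv2.fitLine(P.astype(np.float32),cv2.DIST_HUBER,0,0.01,0.01).ravel(); s=np.sign(vx); return np.array([x,y]),np.arctan2(s*vy,s*vx)
E
python3 - <<'E'
from h import *
im=cv2.imread('pics/t0.png')
f=lambda u,v:(180+u/2.66,90+v/2.66)
for a,b,rows in((f(260,140),f(232,500),(155,270)),(f(449,97),f(427,515),(130,278))):
    P=rowedge(im,*rows,(a,b),7); c,y=fit(P); print(len(P),c.round(1),round(y,4), 'y at x=550',c[1]+(550-c[0])*np.tan(y))
for n,u,v in(('LT',52,70),('RT',750,112),('RB',738,535),('LB',14,490),('fTL',380,68),('fTR',418,70),('fBR',392,508),('fBL',353,506),('thTL',320,186),('thBL',308,388)):
    print(n,ray('top',*f(u,v),96 if n[0]=='f' else 40).round(0)[:2])
E
```

```text
95 [470.4 125.5] -0.0505 y at x=550 121.44459
148 [ 534.5 -107.5] -0.0525 y at x=550 -108.2956
LT [811. 362.]
RT [ 769. -485.]
RB [ 264. -459.]
LB [306. 384.]
fTL [801. -36.]
fTR [799. -80.]
fBR [293. -55.]
fBL [294. -11.]
thTL [671.  34.]
thBL [429.  44.]
```

Request:
send_rows:
  series:
    - {"slide": [0, 0, 0], "twist": [0, 0, -0.875], "grip": 0}
    - {"slide": [0, 0, 0], "twist": [0, 0, -0.875], "grip": 0}
    - {"slide": [0, 0, 0], "twist": [0, 0, -0.875], "grip": 0}
    - {"slide": [0, 0, 0], "twist": [0, 0, -0.875], "grip": 0}
    - {"slide": [-0.5, -0.85, 0], "twist": [0, 0, 0], "grip": 0}
    - {"slide": [-0.5, -0.85, 0], "twist": [0, 0, 0], "grip": 0}
    - {"slide": [-0.5, -0.85, 0], "twist": [0, 0, 0], "grip": 0}
    - {"slide": [-0.5, -0.85, 0], "twist": [0, 0, 0], "grip": 0}
    - {"slide": [-0.5, -0.85, 0], "twist": [0, 0, 0], "grip": 0}
    - {"slide": [-0.5, -0.85, 0], "twist": [0, 0, 0], "grip": 0}
    - {"slide": [-0.5, -0.85, 0], "twist": [0, 0, 0], "grip": 0}
    - {"slide": [-0.5, -0.85, 0], "twist": [0, 0, 0], "grip": 0}
    - {"slide": [-0.5, -0.85, 0], "twist": [0, 0, 0], "grip": 0}
    - {"slide": [-0.5, -0.85, 0], "twist": [0, 0, 0], "grip": 0}
    - {"slide": [-0.5, -0.85, 0], "twist": [0, 0, 0], "grip": 0}
    - {"slide": [-0.5, -0.85, 0], "twist": [0, 0, 0], "grip": 0}
    - {"slide": [-0.5, -0.85, 0], "twist": [0, 0, 0], "grip": 0}
    - {"slide": [-0.5, -0.85, 0], "twist": [0, 0, 0], "grip": 0}
    - {"slide": [-0.5, -0.85, 0], "twist": [0, 0, 0], "grip": 0}
    - {"slide": [-0.5, -0.85, 0], "twist": [0, 0, 0], "grip": 0}

```text
time_s: 1.77
ee_pos: [454.8, 210.8, 209.4]
tool_rot: [-0.082, -3.14, 0.0]
ft_force: [0.5, 0.5, -0.9]
opening: -0.2
finger_force: 0.0
```

```bash
cat >> h.py <<'E'
from scipy.spatial.transform import Rotation as Rn
O=np.array([550.,6.]); YAW=-0.0515
def sw(x,y,o=None,yaw=None):
    o=O if o is None else o; yaw=YAW if yaw is None else yaw; c,s=np.cos(yaw),np.sin(yaw); return o+np.array([c*x-s*y,s*x+c*y])
def to(p,yaw=None):
    st=get_state(); R=Rn.from_rotvec(st['tool_rot']).as_matrix(); d=np.array(p)-st['ee_pos']
    print('t',round(st['time_s'],2),'pos',st['ee_pos'].round(1),'F',st['ft_force'].round(1),'op',round(st['opening'],1),'q6',round(st['q'][5],2),'tilt',R[:2,2].round(4))
    print('tool y deg',np.degrees(np.arctan2(R[1,1],R[0,1])).round(2),'slide units',(R.T@d/30).round(2))
E
python3 -c "
from h import *
to([*sw(-10,12),62])"
```

```text
t 1.77 pos [454.8 210.8 209.4] F [ 0.5  0.5 -0.9] op -0.2 q6 -1.13 tilt [-0.0006 -0.0002]
tool y deg 87.0 slide units [-3.2  -6.25  4.91]
```

Request:
send_rows:
  series:
    - {"slide": [-0.4, -0.78, 0], "twist": [0, 0, 0], "grip": 0}
    - {"slide": [-0.4, -0.78, 0], "twist": [0, 0, 0], "grip": 0}
    - {"slide": [-0.4, -0.78, 0], "twist": [0, 0, 0], "grip": 0}
    - {"slide": [-0.4, -0.78, 0], "twist": [0, 0, 0], "grip": 0}
    - {"slide": [-0.4, -0.78, 0], "twist": [0, 0, 0], "grip": 0}
    - {"slide": [-0.4, -0.78, 0], "twist": [0, 0, 0], "grip": 0}
    - {"slide": [-0.4, -0.78, 0], "twist": [0, 0, 0], "grip": 0}
    - {"slide": [-0.4, -0.78, 0], "twist": [0, 0, 0], "grip": 0}
    - {"slide": [0, 0, 0.8], "twist": [0, 0, 0], "grip": 0}
    - {"slide": [0, 0, 0.8], "twist": [0, 0, 0], "grip": 0}
    - {"slide": [0, 0, 0.8], "twist": [0, 0, 0], "grip": 0}
    - {"slide": [0, 0, 0.8], "twist": [0, 0, 0], "grip": 0}
    - {"slide": [0, 0, 0.8], "twist": [0, 0, 0], "grip": 0}
    - {"slide": [0, 0, 0.8], "twist": [0, 0, 0], "grip": 0}
    - {"slide": [0, 0, 0], "twist": [0, 0, 0], "grip": 0}

```text
time_s: 3.02
ee_pos: [535.6, 20.3, 60.1]
tool_rot: [-0.082, -3.13, 0.0]
ft_force: [-1.7, -0.0, -0.5]
opening: 0.2
finger_force: 0.0
```

Request:
send_rows:
  series:
    - {"slide": [0, -0.3, 0], "twist": [0, 0, 0], "grip": 0}
    - {"slide": [0, -0.3, 0], "twist": [0, 0, 0], "grip": 0}
    - {"slide": [0, -0.2, 0], "twist": [0, 0, 0], "grip": 0}
    - {"slide": [0, -0.2, 0], "twist": [0, 0, 0], "grip": 0}
    - {"slide": [0, -0.2, 0], "twist": [0, 0, 0], "grip": 0}
    - {"slide": [0, -0.2, 0], "twist": [0, 0, 0], "grip": 0}

```text
time_s: 3.52
ee_pos: [540.3, -21.2, 67.8]
tool_rot: [0.084, 3.137, 0.004]
ft_force: [0.9, 6.5, 1.5]
opening: 0.3
finger_force: 3.0
```

Request:
send_rows:
  series:
    - {"slide": [0, -0.2, 0], "twist": [0, 0, 0], "grip": 0}
    - {"slide": [0, -0.2, 0], "twist": [0, 0, 0], "grip": 0}
    - {"slide": [0, -0.2, 0], "twist": [0, 0, 0], "grip": 0}
    - {"slide": [0, -0.2, 0], "twist": [0, 0, 0], "grip": 0}
    - {"slide": [0, -0.2, 0], "twist": [0, 0, 0], "grip": 0}
    - {"slide": [0, -0.2, 0], "twist": [0, 0, 0], "grip": 0}
    - {"slide": [0, -0.2, 0], "twist": [0, 0, 0], "grip": 0}
    - {"slide": [0, -0.1, 0], "twist": [0, 0, 0], "grip": 0}
    - {"slide": [0, -0.1, 0], "twist": [0, 0, 0], "grip": 0}

```text
time_s: 4.27
ee_pos: [537.8, -69.7, 67.6]
tool_rot: [0.084, 3.137, 0.001]
ft_force: [1.6, 4.5, 4.8]
opening: -0.2
finger_force: 3.1
```

Request:
send_rows:
  series:
    - {"slide": [0, -0.1, 0], "twist": [0, 0, 0], "grip": 0}
    - {"slide": [0, -0.1, 0], "twist": [0, 0, 0], "grip": 0}
    - {"slide": [0, -0.1, 0], "twist": [0, 0, 0], "grip": 0}

```text
time_s: 4.52
ee_pos: [537.3, -78.6, 67.6]
tool_rot: [0.083, 3.137, 0.001]
ft_force: [1.1, 5.3, 5.4]
opening: 0.4
finger_force: 3.3
```

Request:
send_rows:
  series:
    - {"slide": [0, -0.1, 0], "twist": [0, 0, 0], "grip": 0}
    - {"slide": [0, -0.1, 0], "twist": [0, 0, 0], "grip": 0}
    - {"slide": [0, -0.1, 0], "twist": [0, 0, 0], "grip": 0}

```text
time_s: 4.77
ee_pos: [537.0, -84.6, 67.8]
tool_rot: [0.086, 3.137, 0.01]
ft_force: [-2.3, 5.3, 17.9]
opening: -0.2
finger_force: 8.6
```

Request:
send_rows:
  series:
    - {"slide": [0, -0.1, 0], "twist": [0, 0, 0], "grip": 0}
    - {"slide": [0, 0, 0], "twist": [0, 0, 0], "grip": 0}

```text
time_s: 4.93
ee_pos: [537.2, -87.8, 68.4]
tool_rot: [0.085, 3.136, 0.009]
ft_force: [0.6, 15.2, 10.2]
opening: 0.0
finger_force: 11.2
```

Run:
```python
from h import *
to([*sw(-10,-85),62]); a=snap('top','t1'); b=snap('scene','s1')
A=cv2.resize(a[90:310,180:480],None,fx=1.8,fy=1.8)[:,:,::-1]; B=b[130:350,170:470][:,:,::-1]
B=cv2.resize(B,None,fx=.8,fy=.8); c=np.zeros((396,800,3),np.uint8); c[:,:540]=A; c[:176,545:785]=B; cv2.imwrite('pics/c1.png',c)
```

```text
t 4.93 pos [537.2 -87.8  68.4] F [ 0.6 15.2 10.2] op 0.0 q6 -1.73 tilt [0.0044 0.0055]
tool y deg 86.88 slide units [0.07 0.31 0.22]
```

View pics/c1.png

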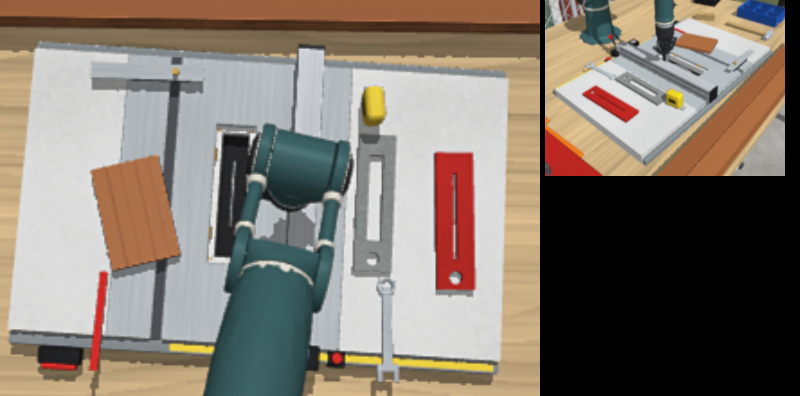

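Run:
```python
from h import *
im=cv2.imread('pics/t1.png').astype(float).mean(2)
for v in range(118,150,6):
    r=im[v,335:372]; g=np.diff(r); 
    e=335+.5+np.argmax(np.abs(g[3:20]))+3; p=ray('top',e,v,96)[:2]-O
    c,s=np.cos(YAW),np.sin(YAW); print(v,e,(c*p[0]+s*p[1]).round(1),(-s*p[0]+c*p[1]).round(1),r[4:18].astype(int))
to([507.5,-381.2,209])
```

```text
118 345.5 249.5 -99.8 [101 101 100 100 100  91  88 209 213 211 213 215 215 210]
124 345.5 230.4 -100.9 [130 130 131 131 133 119  93 212 208 207 207 206 205 202]
130 342.5 210.7 -92.7 [186 184 187 188 107  90 130 205 208 207 208 205 205 204]
136 344.5 192.0 -100.0 [183 182 188 185 101  94 212 206 206 206 205 203 203 203]
142 344.5 173.0 -101.0 [182 181 187 181 100  95 211 207 206 204 203 202 201 201]
148 342.5 153.7 -95.9 [179 180 186 172  83 134 202 207 206 202 198 200 200 197]
t 5.03 pos [537.2 -87.8  68.5] F [ 1.  14.3 10. ] op 0.0 q6 -1.73 tilt [0.0045 0.0049]
tool y deg 86.9 slide units [ 0.44 -9.79 -4.74]
```

Request:
send_rows:
  series:
    - {"slide": [0, 0.3, 0], "twist": [0, 0, 0], "grip": 0}
    - {"slide": [0, 0, -0.8], "twist": [0, 0, 0], "grip": 0}
    - {"slide": [0, 0, -0.8], "twist": [0, 0, 0], "grip": 0}
    - {"slide": [0, 0, -0.8], "twist": [0, 0, 0], "grip": 0}
    - {"slide": [0, 0, -0.6], "twist": [0, 0, -0.46], "grip": 60}
    - {"slide": [0.04, -0.9, 0], "twist": [0, 0, 0], "grip": 76}
    - {"slide": [0.04, -0.9, 0], "twist": [0, 0, 0], "grip": 76}
    - {"slide": [0.04, -0.9, 0], "twist": [0, 0, 0], "grip": 76}
    - {"slide": [0.04, -0.9, 0], "twist": [0, 0, 0], "grip": 76}
    - {"slide": [0.04, -0.9, 0], "twist": [0, 0, 0], "grip": 76}
    - {"slide": [0.04, -0.9, 0], "twist": [0, 0, 0], "grip": 76}
    - {"slide": [0.04, -0.9, 0], "twist": [0, 0, 0], "grip": 76}
    - {"slide": [0.04, -0.9, 0], "twist": [0, 0, 0], "grip": 76}
    - {"slide": [0.04, -0.9, 0], "twist": [0, 0, 0], "grip": 76}
    - {"slide": [0.04, -0.9, 0], "twist": [0, 0, 0], "grip": 76}
    - {"slide": [0.04, -0.9, 0], "twist": [0, 0, 0], "grip": 76}
    - {"slide": [0, 0, 0], "twist": [0, 0, 0], "grip": 76}
    - {"slide": [0, 0, 0], "twist": [0, 0, 0], "grip": 76}

```text
time_s: 6.53
ee_pos: [517.6, -380.3, 155.6]
tool_rot: [-0.023, -3.141, 0.001]
ft_force: [-0.4, 0.6, -1.1]
opening: 76.0
finger_force: 0.0
```

Run:
```python
from h import *
to([507.5,-381.2,60])
a=snap('top','t2'); b=snap('scene','s2')
im=a.astype(float).mean(2)
cv2.imwrite('pics/c2.png',cv2.resize(a[150:250,285:365][:,:,::-1],None,fx=6,fy=6,interpolation=cv2.INTER_NEAREST))
```

```text
t 6.53 pos [ 517.6 -380.3  155.6] F [-0.4  0.6 -1.1] op 76.0 q6 -2.23 tilt [-0.0009 -0.0004]
tool y deg 89.15 slide units [ 0.33 -0.03  3.19]
```

View pics/c2.png

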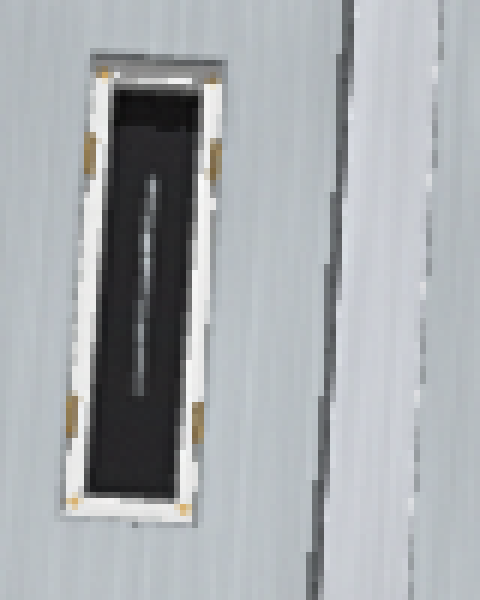

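The throat is wholly clear: outline corners in the crop are near (91,52), (227,61), (197,527) and (60,520), with the four brass springs visible. The fence is well to the right.

Run:
```python
from h import *
im=cv2.imread('pics/t2.png'); g=im.astype(float)
# sat/brightness: table ~ grey 180-200; white ledge >225 ; subpixel crossing of left/right edges
m=g.mean(2)
def cross(v,u0,u1,step):
    pts=[]; u=u0
    while u!=u1:
        a,b=m[v,u],m[v,u+step]
        if a<222<=b: return u+step*(222-a)/(b-a)
        u+=step
L=[];R=[]
for v in list(range(165,171))+list(range(181,212))+list(range(226,234)):
    l=cross(v,293,308,1); r=cross(v,327,308,-1)
    if l: L.append(ray('top',l,v,26.8)[:2])
    if r: R.append(ray('top',r,v,26.8)[:2])
for P in(L,R):
    P=np.array(P); c,y=fit(P); print(len(P),c.round(1),round(y,4),'y at 550',round(c[1]+(550-c[0])*np.tan(y),1))
f=lambda u,v:(285+u/6-.5,150+v/6-.5)
C=[ray('top',*f(*p),40)[:2] for p in((91,53),(227,61),(197,527),(61,520))]
print(np.round(C,1).tolist(),np.mean(C,0).round(1), cv2.minAreaRect(np.array(C,np.float32)))
print('saw vals',m[200,294:330].astype(int))
# recheck red insert with half-intensity edge: centre by moments, before-arm picture
t=cv2.imread('pics/t0.png'); h=cv2.cvtColor(t,cv2.COLOR_BGR2HSV)
w=((h[:,:,1]>100)&((h[:,:,0]<8)|(h[:,:,0]>172))&(h[:,:,2]>100)); w[:, :410]=0;w[:,455:]=0;w[:165]=0;w[262:]=0
P=np.array([ray('top',u,v,53)[:2] for v,u in zip(*np.nonzero(w))],np.float32); print(cv2.minAreaRect(P),P.mean(0))
print(h[245:256,432].tolist())
```

```text
45 [549.6  39.3] -0.0528 y at 550 39.3
45 [552.9 -26.7] -0.0533 y at 550 -26.5
[[676.6, 36.1], [673.2, -36.4], [425.2, -23.5], [428.0, 47.6]] [550.7   5.9] ((550.5682373046875, 5.689670562744141), (72.55225372314453, 248.8881072998047), 87.29822540283203)
saw vals [191 191 186 178 230 234 236  80  28  37  40  39  38  53 107  88  41  37
  39  39  35  39 115 241 234 214 170 187 192 190 191 190 190 198 193 192]
((507.56610107421875, -382.6278076171875), (65.7386474609375, 237.44119262695312), 89.1623764038086) [ 508.68652 -382.4101 ]
[[90, 6, 219], [90, 9, 220], [2, 35, 197], [1, 173, 168], [1, 222, 168], [1, 184, 168], [90, 10, 131], [85, 12, 127], [60, 2, 134], [0, 1, 214], [45, 2, 215]]
```

Request:
send_rows:
  series:
    - {"slide": [0.33, -0.05, 0.5], "twist": [0, 0, 0], "grip": 76}
    - {"slide": [0, 0, 0.8], "twist": [0, 0, 0], "grip": 76}
    - {"slide": [0, 0, 0.8], "twist": [0, 0, 0], "grip": 76}
    - {"slide": [0, 0, 0.8], "twist": [0, 0, 0], "grip": 76}
    - {"slide": [0, 0, 0.5], "twist": [0, 0, 0], "grip": 76}
    - {"slide": [0, 0, 0.1], "twist": [0, 0, 0], "grip": 76}
    - {"slide": [0, 0, 0], "twist": [0, 0, 0], "grip": 76}
    - {"slide": [0, 0, 0], "twist": [0, 0, 0], "grip": 76}

```text
time_s: 7.3
ee_pos: [509.3, -379.5, 51.7]
tool_rot: [0.018, 3.141, -0.001]
ft_force: [0.1, 0.5, 0.7]
opening: 76.1
finger_force: 0.0
```

Request:
send_rows:
  series:
    - {"slide": [0, 0, 0.1], "twist": [0, 0, 0], "grip": 76}
    - {"slide": [0, 0, 0], "twist": [0, 0, 0], "grip": 76}

```text
time_s: 7.47
ee_pos: [509.7, -380.3, 49.2]
tool_rot: [0.019, 3.14, -0.003]
ft_force: [0.0, 0.5, -0.1]
opening: 76.0
finger_force: 0.0
```

Request:
send_rows:
  series:
    - {"slide": [0, 0, 0.1], "twist": [0, 0, 0], "grip": 76}
    - {"slide": [0, 0, 0], "twist": [0, 0, 0], "grip": 76}

```text
time_s: 7.63
ee_pos: [508.9, -380.0, 45.2]
tool_rot: [0.019, 3.141, -0.001]
ft_force: [-0.3, 0.4, 0.3]
opening: 76.1
finger_force: 0.0
```

Request:
send_rows:
  series:
    - {"slide": [0, 0, 0.1], "twist": [0, 0, 0], "grip": 76}
    - {"slide": [0, 0, 0], "twist": [0, 0, 0], "grip": 76}

```text
time_s: 7.8
ee_pos: [508.4, -379.7, 41.4]
tool_rot: [-0.019, -3.141, -0.0]
ft_force: [0.1, 0.3, -0.1]
opening: 76.0
finger_force: 0.0
```

Request:
send_rows:
  series:
    - {"slide": [0, 0, 0.1], "twist": [0, 0, 0], "grip": 76}
    - {"slide": [0, 0, 0], "twist": [0, 0, 0], "grip": 76}

```text
time_s: 7.97
ee_pos: [508.3, -379.5, 38.1]
tool_rot: [-0.019, -3.141, -0.001]
ft_force: [0.4, 0.2, -0.1]
opening: 75.9
finger_force: 0.0
```

Request:
send_rows:
  series:
    - {"slide": [0, 0, 0.1], "twist": [0, 0, 0], "grip": 76}
    - {"slide": [0, 0, 0], "twist": [0, 0, 0], "grip": 76}

```text
time_s: 8.13
ee_pos: [508.3, -379.5, 35.1]
tool_rot: [-0.019, -3.141, -0.001]
ft_force: [0.6, 1.3, -0.3]
opening: 75.8
finger_force: 0.0
```

Request:
send_rows:
  series:
    - {"slide": [0, 0, 0.1], "twist": [0, 0, 0], "grip": 76}
    - {"slide": [0, 0, 0], "twist": [0, 0, 0], "grip": 76}

```text
time_s: 8.3
ee_pos: [508.4, -379.5, 32.2]
tool_rot: [-0.019, -3.141, -0.001]
ft_force: [-0.9, -0.4, 0.8]
opening: 75.8
finger_force: 0.0
```

Request:
send_rows:
  series:
    - {"slide": [0, 0, 0.1], "twist": [0, 0, 0], "grip": 76}
    - {"slide": [0, 0, 0], "twist": [0, 0, 0], "grip": 76}

```text
time_s: 8.47
ee_pos: [508.4, -379.6, 29.2]
tool_rot: [-0.019, -3.141, -0.001]
ft_force: [0.1, -0.4, -0.9]
opening: 75.8
finger_force: 0.0
```

Request:
send_rows:
  series:
    - {"slide": [0, 0, 0.06], "twist": [0, 0, 0], "grip": 76}
    - {"slide": [0, 0, 0], "twist": [0, 0, 0], "grip": 76}

```text
time_s: 8.63
ee_pos: [508.5, -379.6, 27.6]
tool_rot: [-0.019, -3.141, -0.0]
ft_force: [-0.1, -0.8, 0.3]
opening: 76.1
finger_force: 0.0
```

Request:
send_rows:
  series:
    - {"slide": [0, 0, 0.06], "twist": [0, 0, 0], "grip": 76}
    - {"slide": [0, 0, 0], "twist": [0, 0, 0], "grip": 76}

```text
time_s: 8.8
ee_pos: [508.6, -379.6, 25.9]
tool_rot: [-0.019, -3.141, -0.0]
ft_force: [0.2, -0.5, 0.4]
opening: 76.0
finger_force: 0.0
```

Request:
send_rows:
  series:
    - {"slide": [0, 0, 0.06], "twist": [0, 0, 0], "grip": 76}
    - {"slide": [0, 0, 0], "twist": [0, 0, 0], "grip": 76}

```text
time_s: 8.97
ee_pos: [508.6, -379.7, 24.1]
tool_rot: [-0.019, -3.141, -0.0]
ft_force: [-0.4, 0.6, 0.8]
opening: 76.0
finger_force: 0.0
```

Run:
```python
from h import *
b=snap('scene','s3'); to([507.5,-381.2,40])
print(proj('scene',[508,-382,53]),proj('scene',[508,-345,40]))
u,v=proj('scene',[508,-382,53]).astype(int)
c=b[v-60:v+40,u-65:u+65][:,:,::-1]; cv2.imwrite('pics/c3.png',cv2.resize(c,None,fx=6,fy=6,interpolation=cv2.INTER_CUBIC))
```

```text
t 9.02 pos [ 508.5 -379.7   24.2] F [-0.1 -0.7  0.2] op 75.9 q6 -2.24 tilt [-0.0003  0.0002]
tool y deg 89.3 slide units [ 0.03 -0.05 -0.53]
[251.46019256 255.76865375] [261.03522928 252.7086056 ]
```

View pics/c3.png

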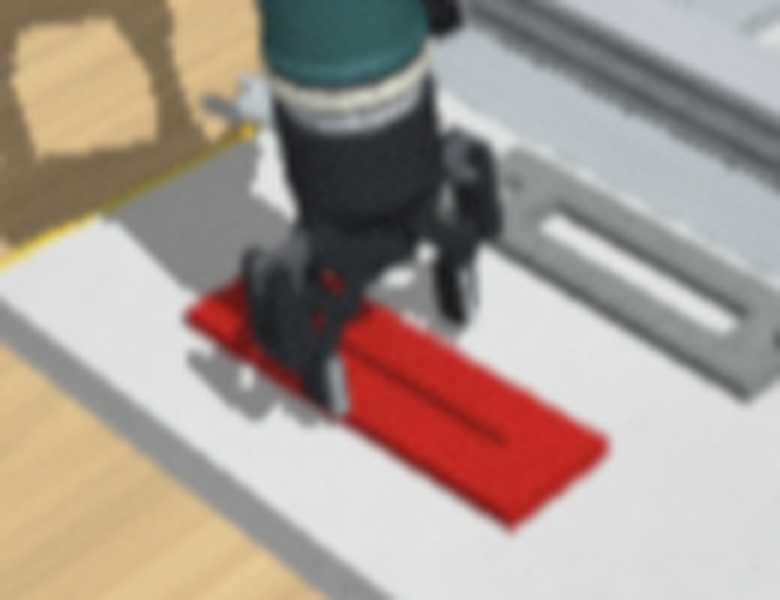

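Request:
send_rows:
  series:
    - {"slide": [0, 0, 0.06], "twist": [0, 0, 0], "grip": 76}
    - {"slide": [0, 0, 0], "twist": [0, 0, 0], "grip": 76}

```text
time_s: 9.18
ee_pos: [508.5, -379.7, 22.3]
tool_rot: [-0.019, -3.141, -0.0]
ft_force: [-0.2, 0.6, 0.1]
opening: 76.1
finger_force: 0.0
```

Request:
send_rows:
  series:
    - {"slide": [0, 0, 0.06], "twist": [0, 0, 0], "grip": 76}
    - {"slide": [0, 0, 0], "twist": [0, 0, 0], "grip": 76}

```text
time_s: 9.35
ee_pos: [508.5, -379.6, 20.4]
tool_rot: [-0.019, -3.141, -0.0]
ft_force: [-0.4, 0.0, -1.5]
opening: 76.4
finger_force: 0.0
```

Run:
```python
from h import *
u,v=186+330/6-.5,195+408/6-.5
for z in(30,35,40,45,50): print(z,ray('scene',u,v,z).round(1))
b=snap('scene','s4'); cv2.imwrite('pics/c4.png',cv2.resize(b[230:285,210:280][:,:,::-1],None,fx=10,fy=10,interpolation=cv2.INTER_CUBIC))
```

```text
30 [ 482.7 -406.9   30. ]
35 [ 487.5 -410.2   35. ]
40 [ 492.4 -413.5   40. ]
45 [ 497.3 -416.8   45. ]
50 [ 502.1 -420.1   50. ]
```

View pics/c4.png

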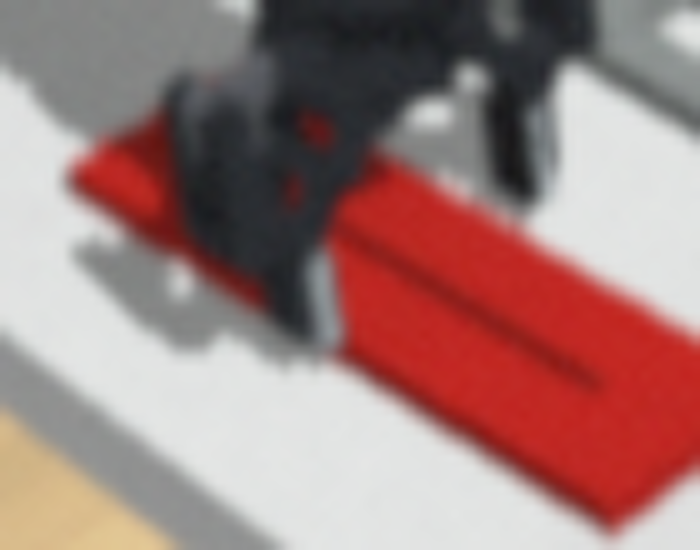

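The near fingertip is at about (320,350) in the crop, still a few mm above the wing. I'll probe on to contact.

Request:
send_rows:
  series:
    - {"slide": [0, 0, 0.06], "twist": [0, 0, 0], "grip": 76}
    - {"slide": [0, 0, 0], "twist": [0, 0, 0], "grip": 76}

```text
time_s: 9.57
ee_pos: [508.5, -379.7, 18.7]
tool_rot: [-0.019, -3.141, -0.0]
ft_force: [0.4, -0.6, 0.5]
opening: 76.4
finger_force: 0.0
```

Request:
send_rows:
  series:
    - {"slide": [0, 0, 0.06], "twist": [0, 0, 0], "grip": 76}
    - {"slide": [0, 0, 0], "twist": [0, 0, 0], "grip": 76}

```text
time_s: 9.73
ee_pos: [508.5, -379.6, 16.8]
tool_rot: [-0.019, -3.141, -0.0]
ft_force: [0.1, 0.2, -0.9]
opening: 75.8
finger_force: 0.0
```

Request:
send_rows:
  series:
    - {"slide": [0, 0, 0.06], "twist": [0, 0, 0], "grip": 76}
    - {"slide": [0, 0, 0], "twist": [0, 0, 0], "grip": 76}

```text
time_s: 9.9
ee_pos: [508.5, -379.7, 15.1]
tool_rot: [-0.019, -3.141, -0.0]
ft_force: [0.0, -0.4, -0.4]
opening: 76.1
finger_force: 0.0
```

Request:
send_rows:
  series:
    - {"slide": [0, 0, 0.06], "twist": [0, 0, 0], "grip": 76}
    - {"slide": [0, 0, 0], "twist": [0, 0, 0], "grip": 76}

```text
time_s: 10.07
ee_pos: [508.5, -379.6, 13.2]
tool_rot: [-0.019, -3.141, -0.0]
ft_force: [-0.5, -0.0, 0.8]
opening: 76.1
finger_force: 0.0
```

Request:
send_rows:
  series:
    - {"slide": [0, 0, 0.06], "twist": [0, 0, 0], "grip": 76}
    - {"slide": [0, 0, 0], "twist": [0, 0, 0], "grip": 76}

```text
time_s: 10.23
ee_pos: [508.5, -379.6, 11.4]
tool_rot: [-0.019, -3.141, -0.0]
ft_force: [-0.3, -0.8, -0.5]
opening: 76.4
finger_force: 0.0
```

Run:
```python
from h import *
b=snap('scene','s5'); cv2.imwrite('pics/c5.png',cv2.resize(b[215:285,210:290][:,:,::-1],None,fx=8,fy=8,interpolation=cv2.INTER_CUBIC))
for z in (40,46,53): print(z,proj('scene',[508.5,-379.6-38,z]).round(1),proj('scene',[508.5+11,-379.6-38,z]).round(1),proj('scene',[508.5+11,-379.6-52,z]).round(1))
```

```text
40 [243.  265.5] [245.5 267.1] [241.9 269.7]
46 [242.8 264. ] [245.3 265.5] [241.6 268.1]
53 [242.4 262.2] [244.9 263.7] [241.3 266.3]
```

View pics/c5.png

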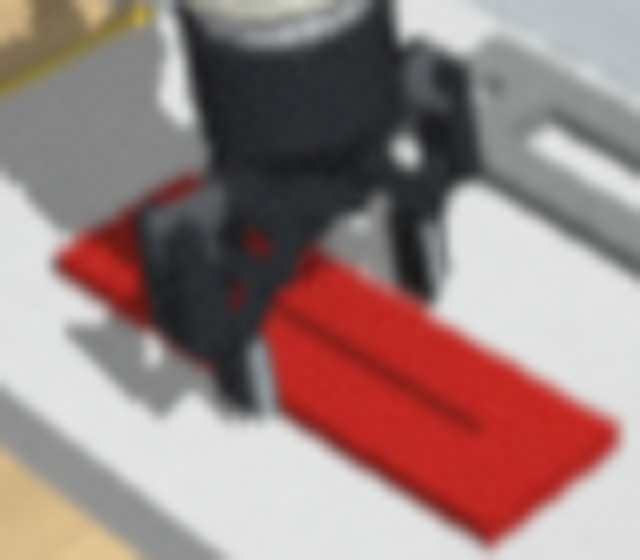

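Request:
send_rows:
  series:
    - {"slide": [0, 0, 0.06], "twist": [0, 0, 0], "grip": 76}
    - {"slide": [0, 0, 0], "twist": [0, 0, 0], "grip": 76}

```text
time_s: 10.45
ee_pos: [508.6, -379.7, 9.7]
tool_rot: [-0.019, -3.141, -0.0]
ft_force: [-0.9, 0.1, -0.4]
opening: 76.0
finger_force: 0.0
```

Request:
send_rows:
  series:
    - {"slide": [0, 0, 0.06], "twist": [0, 0, 0], "grip": 76}
    - {"slide": [0, 0, 0], "twist": [0, 0, 0], "grip": 76}

```text
time_s: 10.62
ee_pos: [508.9, -380.0, 8.9]
tool_rot: [0.019, 3.141, -0.0]
ft_force: [-0.9, 0.6, 4.5]
opening: 75.9
finger_force: 2.1
```

Request:
send_rows:
  series:
    - {"slide": [0, 0, 0.06], "twist": [0, 0, 0], "grip": 76}
    - {"slide": [0, 0, 0], "twist": [0, 0, 0], "grip": 76}

```text
time_s: 10.78
ee_pos: [509.0, -380.0, 8.9]
tool_rot: [0.019, 3.141, -0.0]
ft_force: [-4.3, 3.5, 13.8]
opening: 76.0
finger_force: 7.0
```

Request:
send_rows:
  series:
    - {"slide": [0, 0, -0.2], "twist": [0, 0, 0], "grip": 76}
    - {"slide": [0, 0, -0.2], "twist": [0, 0, 0], "grip": 76}
    - {"slide": [0, -0.05, 0], "twist": [0, 0, 0], "grip": 60}
    - {"slide": [0, 0, 0], "twist": [0, 0, 0], "grip": 60}
    - {"slide": [0, 0, 0], "twist": [0, 0, 0], "grip": 60}
    - {"slide": [0, 0, 0], "twist": [0, 0, 0], "grip": 60}
  squeeze: 40

```text
time_s: 11.28
ee_pos: [509.8, -382.4, 20.4]
tool_rot: [0.019, 3.139, -0.003]
ft_force: [-1.9, 0.4, 9.7]
opening: 64.4
finger_force: 42.5
```

Request:
send_rows:
  series:
    - {"slide": [0, 0, -0.1], "twist": [0, 0, 0], "grip": 60}
    - {"slide": [0, 0, -0.4], "twist": [0, 0, 0], "grip": 60}
    - {"slide": [0, 0, -0.6], "twist": [0, 0, 0], "grip": 60}
    - {"slide": [0, 0, -0.7], "twist": [0, 0, 0], "grip": 60}
    - {"slide": [0, 0, -0.7], "twist": [0, 0, 0], "grip": 60}
    - {"slide": [0, 0, -0.5], "twist": [0, 0, 0], "grip": 60}
    - {"slide": [0, 0, 0], "twist": [0, 0, 0], "grip": 60}
    - {"slide": [0, 0, 0], "twist": [0, 0, 0], "grip": 60}

```text
time_s: 11.95
ee_pos: [509.1, -381.6, 109.2]
tool_rot: [0.019, 3.14, -0.002]
ft_force: [0.5, 0.1, -3.2]
opening: 64.4
finger_force: 45.2
```

Run:
```python
from h import *
to([550.7,5.9,110])
b=snap('scene','s6'); a=snap('top','t6'); cv2.imwrite('pics/c6.png',np.hstack([cv2.resize(b[180:290,190:310][:,:,::-1],(480,440)),cv2.resize(a[150:270,390:470][:,:,::-1],(293,440))]))
```

```text
t 11.95 pos [ 509.1 -381.6  109.2] F [ 0.5  0.1 -3.2] op 64.4 q6 -2.24 tilt [ 0.0013 -0.001 ]
tool y deg 89.3 slide units [-1.23 12.93 -0.04]
```

View pics/c6.png

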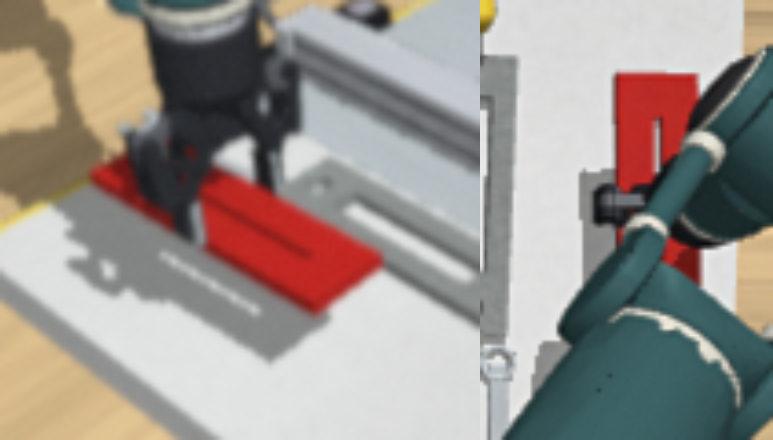

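The insert hangs level, but the fingertips reach its lower edge (left crop, (195,240)). I'll set it down and grip 7 mm higher.

Request:
send_rows:
  series:
    - {"slide": [0, 0, 0.6], "twist": [0, 0, 0], "grip": 60}
    - {"slide": [0, 0, 0.7], "twist": [0, 0, 0], "grip": 60}
    - {"slide": [0, 0, 0.7], "twist": [0, 0, 0], "grip": 60}
    - {"slide": [0, 0, 0.5], "twist": [0, 0, 0], "grip": 60}
    - {"slide": [0, 0, 0.3], "twist": [0, 0, 0], "grip": 60}
    - {"slide": [0, 0, 0.1], "twist": [0, 0, 0], "grip": 60}
    - {"slide": [0, 0, 0], "twist": [0, 0, 0], "grip": 60}

```text
time_s: 12.63
ee_pos: [507.3, -380.1, 20.3]
tool_rot: [-0.019, -3.138, -0.004]
ft_force: [0.8, -0.4, -2.0]
opening: 64.9
finger_force: 46.5
```

Request:
send_rows:
  series:
    - {"slide": [0, 0, 0.05], "twist": [0, 0, 0], "grip": 60}
    - {"slide": [0, 0, 0], "twist": [0, 0, 0], "grip": 60}

```text
time_s: 12.8
ee_pos: [508.1, -380.7, 20.3]
tool_rot: [-0.019, -3.14, -0.002]
ft_force: [-2.7, 2.6, 5.2]
opening: 64.3
finger_force: 47.2
```

Request:
send_rows:
  series:
    - {"slide": [0, 0, 0], "twist": [0, 0, 0], "grip": 71}
    - {"slide": [0, 0, -0.15], "twist": [0, 0, 0], "grip": 71}
    - {"slide": [0, 0, -0.13], "twist": [0, 0, 0], "grip": 71}
    - {"slide": [0, 0, 0], "twist": [0, 0, 0], "grip": 60}
    - {"slide": [0, 0, 0], "twist": [0, 0, 0], "grip": 60}
    - {"slide": [0, 0, 0], "twist": [0, 0, 0], "grip": 60}
    - {"slide": [0, 0, 0], "twist": [0, 0, 0], "grip": 60}

```text
time_s: 13.38
ee_pos: [508.7, -381.3, 28.2]
tool_rot: [-0.019, -3.142, -0.0]
ft_force: [0.5, 0.4, 0.5]
opening: 59.7
finger_force: 0.0
```

Request:
send_rows:
  series:
    - {"slide": [0, 0, 0], "twist": [0, 0, 0], "grip": 76}
    - {"slide": [0, 0, 0], "twist": [0, 0, 0], "grip": 76}
    - {"slide": [0, 0, 0.16], "twist": [0, 0, 0], "grip": 76}
    - {"slide": [0, 0, 0.16], "twist": [0, 0, 0], "grip": 76}
    - {"slide": [0, 0, 0], "twist": [0, 0, 0], "grip": 76}
    - {"slide": [0, 0, 0], "twist": [0, 0, 0], "grip": 60}
    - {"slide": [0, 0, 0], "twist": [0, 0, 0], "grip": 60}
    - {"slide": [0, 0, 0], "twist": [0, 0, 0], "grip": 60}
    - {"slide": [0, 0, 0], "twist": [0, 0, 0], "grip": 60}

```text
time_s: 14.13
ee_pos: [508.4, -381.0, 18.2]
tool_rot: [-0.019, -3.141, -0.001]
ft_force: [0.3, -0.4, -3.1]
opening: 64.6
finger_force: 45.5
```

Request:
send_rows:
  series:
    - {"slide": [0, 0, -0.3], "twist": [0, 0, 0], "grip": 60}
    - {"slide": [0, 0, -0.6], "twist": [0, 0, 0], "grip": 60}
    - {"slide": [0, 0, -0.7], "twist": [0, 0, 0], "grip": 60}
    - {"slide": [0, 0, -0.7], "twist": [0, 0, 0.23], "grip": 60}
    - {"slide": [0, 0, -0.5], "twist": [0, 0, 0.23], "grip": 60}
    - {"slide": [-0.04, 0.3, -0.2], "twist": [0, 0, 0], "grip": 60}
    - {"slide": [-0.04, 0.6, 0], "twist": [0, 0, 0], "grip": 60}
    - {"slide": [-0.04, 0.9, 0], "twist": [0, 0, 0], "grip": 60}
    - {"slide": [-0.04, 0.9, 0], "twist": [0, 0, 0], "grip": 60}
    - {"slide": [-0.04, 0.9, 0], "twist": [0, 0, 0], "grip": 60}
    - {"slide": [-0.04, 0.9, 0], "twist": [0, 0, 0], "grip": 60}
    - {"slide": [-0.04, 0.9, 0], "twist": [0, 0, 0], "grip": 60}
    - {"slide": [-0.04, 0.9, 0], "twist": [0, 0, 0], "grip": 60}
    - {"slide": [-0.04, 0.9, 0], "twist": [0, 0, 0], "grip": 60}
    - {"slide": [-0.04, 0.9, 0], "twist": [0, 0, 0], "grip": 60}
    - {"slide": [-0.04, 0.9, 0], "twist": [0, 0, 0], "grip": 60}
    - {"slide": [-0.04, 0.9, 0], "twist": [0, 0, 0], "grip": 60}
    - {"slide": [-0.04, 0.9, 0], "twist": [0, 0, 0], "grip": 60}
    - {"slide": [-0.04, 0.9, 0], "twist": [0, 0, 0], "grip": 60}
    - {"slide": [0, 0.6, 0], "twist": [0, 0, 0], "grip": 60}

```text
time_s: 15.8
ee_pos: [542.5, -9.7, 106.9]
tool_rot: [-0.079, -3.137, -0.002]
ft_force: [0.5, -0.5, -2.8]
opening: 64.5
finger_force: 45.5
```

Request:
send_rows:
  series:
    - {"slide": [0, 0, 0], "twist": [0, 0, 0], "grip": 60}
    - {"slide": [0, 0, 0], "twist": [0, 0, 0], "grip": 60}

```text
time_s: 15.97
ee_pos: [542.8, -11.5, 107.2]
tool_rot: [-0.077, -3.138, -0.0]
ft_force: [-0.5, -0.0, -4.0]
opening: 64.6
finger_force: 45.5
```

Run:
```python
from h import *
to([551.5,6.3,50])
a=snap('top','t7')
h=cv2.cvtColor(a[:,:,::-1].copy(),cv2.COLOR_BGR2HSV)
w=((h[:,:,1]>100)&((h[:,:,0]<8)|(h[:,:,0]>172))&(h[:,:,2]>90)).astype(np.uint8); w[:, :290]=0;w[:,350:]=0;w[:140]=0;w[250:]=0
zt=get_state()['ee_pos'][2]+21.8+13
ys,xs=np.nonzero(w); print(len(xs),xs.min(),xs.max(),ys.min(),ys.max(),zt)
P=np.array([ray('top',u,v,zt)[:2] for v,u in zip(ys,xs)],np.float32); print(cv2.minAreaRect(P),cv2.boxPoints(cv2.minAreaRect(P)).round(1).tolist())
```

```text
t 15.97 pos [542.8 -11.5 107.2] F [-0.5 -0.  -4. ] op 64.6 q6 -1.59 tilt [-0.0031  0.0003]
tool y deg 87.2 slide units [-0.27  0.61  1.91]
508 302 326 156 226 142.21002177622026
((557.4483032226562, -10.378528594970703), (65.16520690917969, 208.0395050048828), 88.13136291503906) [[452.3999938964844, -39.599998474121094], [660.4000244140625, -46.29999923706055], [662.5, 18.799999237060547], [454.5, 25.600000381469727]]
```

Request:
send_rows:
  series:
    - {"slide": [-0.14, 0.3, 0.4], "twist": [0, 0, 0.04], "grip": 60}
    - {"slide": [-0.14, 0.3, 0.5], "twist": [0, 0, 0], "grip": 60}
    - {"slide": [0, 0, 0.6], "twist": [0, 0, 0], "grip": 60}
    - {"slide": [0, 0, 0.5], "twist": [0, 0, 0], "grip": 60}
    - {"slide": [0, 0, 0.4], "twist": [0, 0, 0], "grip": 60}
    - {"slide": [0, 0, 0.2], "twist": [0, 0, 0], "grip": 60}
    - {"slide": [0, 0, 0], "twist": [0, 0, 0], "grip": 60}
    - {"slide": [0, 0, 0], "twist": [0, 0, 0], "grip": 60}
    - {"slide": [0, 0, 0], "twist": [0, 0, 0], "grip": 60}

```text
time_s: 16.77
ee_pos: [555.0, 3.6, 31.5]
tool_rot: [0.088, 3.139, -0.0]
ft_force: [-0.4, 0.9, -2.7]
opening: 64.1
finger_force: 45.5
```

Run:
```python
from h import *
to([551.2,6.2,14])
a=snap('top','t8')
h=cv2.cvtColor(a[:,:,::-1].copy(),cv2.COLOR_BGR2HSV)
w=((h[:,:,1]>100)&((h[:,:,0]<8)|(h[:,:,0]>172))&(h[:,:,2]>90)).astype(np.uint8); w[:, :290]=0;w[:,350:]=0;w[:140]=0;w[250:]=0
zt=get_state()['ee_pos'][2]+21.8+13
ys,xs=np.nonzero(w); print(len(xs),xs.min(),xs.max(),ys.min(),ys.max(),zt)
P=np.array([ray('top',u,v,zt)[:2] for v,u in zip(ys,xs)],np.float32)
print('rear edge x',P[:,0].max()); Q=P[P[:,0]>600]
for x0 in (610,630,650): q=P[abs(P[:,0]-x0)<5]; print(x0,q[:,1].min(),q[:,1].max(), 'expected centre y',5.9-.052*(x0-550.7))
cv2.imwrite('pics/c8.png',cv2.resize(a[140:260,260:380][:,:,::-1],None,fx=5,fy=5,interpolation=cv2.INTER_CUBIC))
```

```text
t 16.77 pos [555.    3.6  31.5] F [-0.4  0.9 -2.7] op 64.1 q6 -1.55 tilt [ 0.0016 -0.0001]
tool y deg 86.77 slide units [0.13 0.08 0.58]
296 297 321 157 214 66.55162651172753
rear edge x 675.1536Traceback (most recent call last):
  File "<stdin>", line 10, in <module>
    return umr_minimum(a, axis, None, out, keepdims, initial, where)
ValueError: zero-size array to reduction operation minimum which has no identity
```

Request:
send_rows:
  series:
    - {"slide": [0.12, 0.09, 0.1], "twist": [0, 0, -0.04], "grip": 60}
    - {"slide": [0, 0, 0.1], "twist": [0, 0, 0], "grip": 60}
    - {"slide": [0, 0, 0], "twist": [0, 0, 0], "grip": 60}
    - {"slide": [0, 0, 0], "twist": [0, 0, 0], "grip": 60}

```text
time_s: 17.15
ee_pos: [550.4, 6.8, 24.6]
tool_rot: [-0.082, -3.14, 0.0]
ft_force: [-0.3, -0.4, -3.3]
opening: 64.4
finger_force: 45.5
```

```bash
cat > ins.py <<'E'
from h import *
import sys
to([551.2,6.2,14])
a=snap('top',sys.argv[1])
h=cv2.cvtColor(a[:,:,::-1].copy(),cv2.COLOR_BGR2HSV)
w=((h[:,:,1]>100)&((h[:,:,0]<8)|(h[:,:,0]>172))&(h[:,:,2]>90)).astype(np.uint8); w[:, :290]=0;w[:,350:]=0;w[:140]=0;w[250:]=0
zt=float(sys.argv[2]) if len(sys.argv)>2 else get_state()['ee_pos'][2]+21.8+13
L=[];R=[]
for v in range(140,250):
    xs=np.nonzero(w[v])[0]
    if len(xs)<5: continue
    l=ray('top',xs.min()-.5,v,zt); r=ray('top',xs.max()+.5,v,zt)
    if v%4==0 or len(L)==0: print(v,l[0].round(1),l[1].round(1),r[1].round(1),'mid',((l+r)[1]/2).round(1),'expect',round(5.9-.052*(l[0]-550.7),1))
    L.append(l)
E
python3 ins.py t9
```

```text
t 17.15 pos [550.4   6.8  24.6] F [-0.3 -0.4 -3.3] op 64.4 q6 -1.55 tilt [-0.0003 -0.    ]
tool y deg 87.01 slide units [-0.03 -0.02  0.35]
159 670.2 35.8 20.0 mid 27.9 expect -0.3
160 667.0 35.7 -30.5 mid 2.6 expect -0.1
204 527.1 42.7 -22.7 mid 10.0 expect 7.1
208 514.6 42.5 -22.9 mid 9.8 expect 7.8
212 502.1 42.3 -23.0 mid 9.6 expect 8.4
```

Request:
send_rows:
  series:
    - {"slide": [-0.02, -0.04, 0.1], "twist": [0, 0, 0], "grip": 60}
    - {"slide": [0, 0, 0.1], "twist": [0, 0, 0], "grip": 60}
    - {"slide": [0, 0, 0], "twist": [0, 0, 0], "grip": 60}

```text
time_s: 17.45
ee_pos: [550.7, 5.4, 18.0]
tool_rot: [-0.082, -3.139, 0.0]
ft_force: [-0.8, 0.4, -2.8]
opening: 64.4
finger_force: 45.5
```

Request:
send_rows:
  series:
    - {"slide": [0, 0, 0.07], "twist": [0, 0, 0], "grip": 60}
    - {"slide": [0, 0, 0], "twist": [0, 0, 0], "grip": 60}

```text
time_s: 17.62
ee_pos: [550.9, 5.5, 16.1]
tool_rot: [-0.082, -3.14, 0.0]
ft_force: [-0.9, 0.2, -3.0]
opening: 64.7
finger_force: 45.5
```

Request:
send_rows:
  series:
    - {"slide": [0, 0, 0.07], "twist": [0, 0, 0], "grip": 60}
    - {"slide": [0, 0, 0], "twist": [0, 0, 0], "grip": 60}

```text
time_s: 17.78
ee_pos: [551.1, 5.5, 14.2]
tool_rot: [-0.082, -3.14, 0.0]
ft_force: [-0.4, -0.2, -3.3]
opening: 64.6
finger_force: 45.6
```

Request:
send_rows:
  series:
    - {"slide": [0, 0, 0.07], "twist": [0, 0, 0], "grip": 60}
    - {"slide": [0, 0, 0], "twist": [0, 0, 0], "grip": 60}

```text
time_s: 17.95
ee_pos: [551.6, 5.4, 12.5]
tool_rot: [0.082, 3.14, -0.0]
ft_force: [-0.1, -0.8, -2.2]
opening: 64.7
finger_force: 45.6
```

Request:
send_rows:
  series:
    - {"slide": [0, 0, 0.07], "twist": [0, 0, 0], "grip": 60}
    - {"slide": [0, 0, 0], "twist": [0, 0, 0], "grip": 60}

```text
time_s: 18.12
ee_pos: [551.7, 5.4, 12.4]
tool_rot: [0.082, 3.14, -0.0]
ft_force: [-4.9, -0.2, 12.5]
opening: 64.7
finger_force: 53.5
```

Request:
send_rows:
  series:
    - {"slide": [0, 0, 0], "twist": [0, 0, 0], "grip": 78}
    - {"slide": [0, 0, 0], "twist": [0, 0, 0], "grip": 78}
    - {"slide": [0, 0, 0], "twist": [0, 0, 0], "grip": 78}
    - {"slide": [0, 0, -0.3], "twist": [0, 0, 0], "grip": 78}
    - {"slide": [0, 0, -0.7], "twist": [0, 0, 0], "grip": 78}
    - {"slide": [0, 0, -0.8], "twist": [0, 0, 0], "grip": 78}
    - {"slide": [0, 0, -0.6], "twist": [0, 0, 0], "grip": 0}
    - {"slide": [0, 0, 0], "twist": [0, 0, 0], "grip": 0}
    - {"slide": [0, 0, 0], "twist": [0, 0, 0], "grip": 0}
    - {"slide": [0, 0, 0], "twist": [0, 0, 0], "grip": 0}

```text
time_s: 18.95
ee_pos: [550.7, 5.6, 81.8]
tool_rot: [-0.082, -3.14, -0.0]
ft_force: [-0.5, 0.2, 0.3]
opening: 29.7
finger_force: 0.0
```

```bash
python3 ins.py t10 48; python3 -c "
from h import *
a=cv2.imread('pics/t10.png'); b=snap('scene','s10')[:,:,::-1]
cv2.imwrite('pics/c10.png',np.hstack([cv2.resize(a[140:260,270:370],(400,480)),cv2.resize(b[140:240,270:370],(400,480))]))"
```

```text
t 18.95 pos [550.7   5.6  81.8] F [-0.5  0.2  0.3] op 29.7 q6 -1.55 tilt [-0.0007  0.    ]
tool y deg 87.0 slide units [-0.02  0.02  2.26]
199 544.4 40.4 -25.7 mid 7.4 expect 6.2
200 541.2 40.3 -25.7 mid 7.3 expect 6.4
204 528.6 40.1 -25.8 mid 7.1 expect 7.1
208 515.9 39.9 -26.0 mid 6.9 expect 7.7
212 503.3 42.8 -23.0 mid 9.9 expect 8.4
216 490.7 42.6 -23.2 mid 9.7 expect 9.0
220 478.3 23.6 -23.3 mid 0.1 expect 9.7
```

View pics/c10.png

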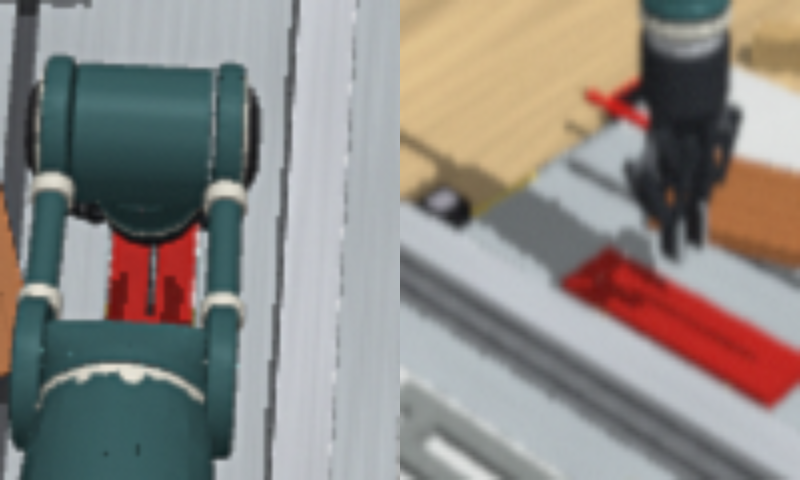

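The insert sits in the opening, slightly proud (red at crop (150,280) left, (690,330) right). Next I'll press the rear end, then the front.

Request:
send_rows:
  series:
    - {"slide": [-0.8, 0, 0], "twist": [0, 0, 0], "grip": 0}
    - {"slide": [-0.8, 0, 0], "twist": [0, 0, 0], "grip": 0}
    - {"slide": [-0.8, 0, 0], "twist": [0, 0, 0], "grip": 0}
    - {"slide": [-0.8, 0, 0.3], "twist": [0, 0, 0], "grip": 0}
    - {"slide": [0, 0, 0.5], "twist": [0, 0, 0], "grip": 0}
    - {"slide": [0, 0, 0.1], "twist": [0, 0, 0], "grip": 0}
    - {"slide": [0, 0, 0], "twist": [0, 0, 0], "grip": 0}
    - {"slide": [0, 0, 0], "twist": [0, 0, 0], "grip": 0}

```text
time_s: 19.72
ee_pos: [645.3, 0.6, 53.8]
tool_rot: [-0.082, -3.137, -0.0]
ft_force: [0.6, 0.7, -0.0]
opening: 0.1
finger_force: 0.0
```

Request:
send_rows:
  series:
    - {"slide": [0, 0, 0.1], "twist": [0, 0, 0], "grip": 0}
    - {"slide": [0, 0, 0], "twist": [0, 0, 0], "grip": 0}

```text
time_s: 19.88
ee_pos: [646.6, 0.5, 52.4]
tool_rot: [-0.082, -3.141, 0.0]
ft_force: [0.7, -0.2, -0.5]
opening: 0.1
finger_force: 0.0
```

Request:
send_rows:
  series:
    - {"slide": [0, 0, 0.07], "twist": [0, 0, 0], "grip": 0}
    - {"slide": [0, 0, 0], "twist": [0, 0, 0], "grip": 0}

```text
time_s: 20.05
ee_pos: [647.0, 0.5, 50.5]
tool_rot: [0.082, 3.14, 0.0]
ft_force: [0.1, -0.2, 0.2]
opening: 0.1
finger_force: 0.0
```

Request:
send_rows:
  series:
    - {"slide": [0, 0, 0.07], "twist": [0, 0, 0], "grip": 0}
    - {"slide": [0, 0, 0], "twist": [0, 0, 0], "grip": 0}

```text
time_s: 20.22
ee_pos: [646.9, 0.5, 48.0]
tool_rot: [-0.082, -3.141, 0.0]
ft_force: [-0.7, 0.5, -0.4]
opening: -0.1
finger_force: 0.0
```

Request:
send_rows:
  series:
    - {"slide": [0, 0, 0.07], "twist": [0, 0, 0], "grip": 0}
    - {"slide": [0, 0, 0], "twist": [0, 0, 0], "grip": 0}

```text
time_s: 20.38
ee_pos: [646.9, 0.5, 45.7]
tool_rot: [-0.082, -3.14, -0.0]
ft_force: [0.5, -0.6, -0.2]
opening: -0.0
finger_force: 0.0
```

Request:
send_rows:
  series:
    - {"slide": [0, 0, 0.07], "twist": [0, 0, 0], "grip": 0}
    - {"slide": [0, 0, 0], "twist": [0, 0, 0], "grip": 0}

```text
time_s: 20.55
ee_pos: [646.8, 0.5, 43.4]
tool_rot: [-0.082, -3.14, -0.0]
ft_force: [-0.7, -0.9, 0.2]
opening: -0.3
finger_force: 0.0
```

Request:
send_rows:
  series:
    - {"slide": [0, 0, 0.07], "twist": [0, 0, 0], "grip": 0}
    - {"slide": [0, 0, 0], "twist": [0, 0, 0], "grip": 0}

```text
time_s: 20.72
ee_pos: [646.8, 0.5, 41.3]
tool_rot: [-0.082, -3.14, 0.0]
ft_force: [-0.6, -0.4, -0.2]
opening: 0.3
finger_force: 0.0
```

Request:
send_rows:
  series:
    - {"slide": [0, 0, 0.07], "twist": [0, 0, 0], "grip": 0}
    - {"slide": [0, 0, 0], "twist": [0, 0, 0], "grip": 0}

```text
time_s: 20.88
ee_pos: [646.8, 0.5, 39.2]
tool_rot: [-0.082, -3.14, 0.0]
ft_force: [-0.7, 0.8, 0.2]
opening: -0.0
finger_force: 0.0
```

Request:
send_rows:
  series:
    - {"slide": [0, 0, 0.1], "twist": [0, 0, 0], "grip": 0}
    - {"slide": [0, 0, 0.1], "twist": [0, 0, 0], "grip": 0}
    - {"slide": [0, 0, 0], "twist": [0, 0, 0], "grip": 0}

```text
time_s: 21.13
ee_pos: [646.4, 0.5, 32.8]
tool_rot: [-0.082, -3.139, 0.0]
ft_force: [-0.2, 0.3, -0.2]
opening: -0.1
finger_force: 0.0
```

Request:
send_rows:
  series:
    - {"slide": [0, 0, 0.07], "twist": [0, 0, 0], "grip": 0}
    - {"slide": [0, 0, 0], "twist": [0, 0, 0], "grip": 0}

```text
time_s: 21.3
ee_pos: [646.7, 0.5, 31.1]
tool_rot: [-0.082, -3.14, -0.0]
ft_force: [0.2, -0.1, 0.0]
opening: 0.1
finger_force: 0.0
```

Request:
send_rows:
  series:
    - {"slide": [0, 0, 0.07], "twist": [0, 0, 0], "grip": 0}
    - {"slide": [0, 0, 0], "twist": [0, 0, 0], "grip": 0}

```text
time_s: 21.47
ee_pos: [646.9, 0.5, 29.1]
tool_rot: [-0.082, -3.14, -0.0]
ft_force: [0.4, 0.1, -0.4]
opening: 0.1
finger_force: 0.0
```

Request:
send_rows:
  series:
    - {"slide": [0, 0, 0.07], "twist": [0, 0, 0], "grip": 0}
    - {"slide": [0, 0, 0], "twist": [0, 0, 0], "grip": 0}

```text
time_s: 21.63
ee_pos: [646.9, 0.5, 27.0]
tool_rot: [-0.082, -3.14, 0.0]
ft_force: [-0.1, -0.6, 0.1]
opening: 0.5
finger_force: 0.0
```

Request:
send_rows:
  series:
    - {"slide": [0, 0, 0.07], "twist": [0, 0, 0], "grip": 0}
    - {"slide": [0, 0, 0], "twist": [0, 0, 0], "grip": 0}

```text
time_s: 21.8
ee_pos: [646.9, 0.5, 24.9]
tool_rot: [-0.082, -3.14, -0.0]
ft_force: [-0.6, 0.3, 0.6]
opening: -0.1
finger_force: 0.0
```

Request:
send_rows:
  series:
    - {"slide": [0, 0, 0.07], "twist": [0, 0, 0], "grip": 0}
    - {"slide": [0, 0, 0], "twist": [0, 0, 0], "grip": 0}

```text
time_s: 21.97
ee_pos: [647.2, 0.5, 23.1]
tool_rot: [0.082, 3.14, 0.0]
ft_force: [-0.1, -0.2, 1.3]
opening: -0.3
finger_force: 0.1
```

Request:
send_rows:
  series:
    - {"slide": [0, 0, 0.07], "twist": [0, 0, 0], "grip": 0}
    - {"slide": [0, 0, 0], "twist": [0, 0, 0], "grip": 0}

```text
time_s: 22.13
ee_pos: [647.4, 0.5, 21.1]
tool_rot: [0.082, 3.14, -0.0]
ft_force: [-0.3, 0.2, 0.6]
opening: -0.2
finger_force: 0.4
```

Request:
send_rows:
  series:
    - {"slide": [0, 0, 0.07], "twist": [0, 0, 0], "grip": 0}
    - {"slide": [0, 0, 0], "twist": [0, 0, 0], "grip": 0}

```text
time_s: 22.3
ee_pos: [647.4, 0.5, 19.1]
tool_rot: [0.082, 3.14, 0.0]
ft_force: [-0.2, -0.2, 1.3]
opening: 0.1
finger_force: 0.6
```

Request:
send_rows:
  series:
    - {"slide": [0, 0, 0.07], "twist": [0, 0, 0], "grip": 0}
    - {"slide": [0, 0, 0], "twist": [0, 0, 0], "grip": 0}

```text
time_s: 22.47
ee_pos: [647.4, 0.5, 18.7]
tool_rot: [0.082, 3.14, 0.0]
ft_force: [-3.6, 0.3, 12.5]
opening: 0.1
finger_force: 5.6
```

Request:
send_rows:
  series:
    - {"slide": [0, 0, 0.07], "twist": [0, 0, 0], "grip": 0}
    - {"slide": [0, 0, 0], "twist": [0, 0, 0], "grip": 0}

```text
time_s: 22.63
ee_pos: [647.4, 0.6, 18.5]
tool_rot: [-0.082, -3.14, -0.0]
ft_force: [-9.7, 0.7, 21.6]
opening: -0.3
finger_force: 10.6
```

Request:
send_rows:
  series:
    - {"slide": [0, 0, 0.07], "twist": [0, 0, 0], "grip": 0}
    - {"slide": [0, 0, 0], "twist": [0, 0, 0], "grip": 0}

```text
time_s: 22.8
ee_pos: [647.4, 0.6, 18.2]
tool_rot: [-0.082, -3.14, 0.0]
ft_force: [-14.2, 0.0, 31.0]
opening: -0.4
finger_force: 15.3
```

Request:
send_rows:
  series:
    - {"slide": [0, 0, -0.4], "twist": [0, 0, 0], "grip": 0}
    - {"slide": [0, 0, -0.5], "twist": [0, 0, 0], "grip": 0}
    - {"slide": [0.8, 0, 0], "twist": [0, 0, 0], "grip": 0}
    - {"slide": [0.8, 0, 0], "twist": [0, 0, 0], "grip": 0}
    - {"slide": [0.8, 0, 0], "twist": [0, 0, 0], "grip": 0}
    - {"slide": [0.8, 0, 0], "twist": [0, 0, 0], "grip": 0}
    - {"slide": [0.8, 0, 0], "twist": [0, 0, 0], "grip": 0}
    - {"slide": [0.8, 0, 0], "twist": [0, 0, 0], "grip": 0}
    - {"slide": [0.8, 0, 0], "twist": [0, 0, 0], "grip": 0}
    - {"slide": [0.3, 0, 0], "twist": [0, 0, 0], "grip": 0}
    - {"slide": [0, 0, 0.3], "twist": [0, 0, 0], "grip": 0}
    - {"slide": [0, 0, 0], "twist": [0, 0, 0], "grip": 0}
    - {"slide": [0, 0, 0], "twist": [0, 0, 0], "grip": 0}

```text
time_s: 23.88
ee_pos: [471.2, 9.7, 30.3]
tool_rot: [0.082, 3.14, -0.0]
ft_force: [-0.1, 0.2, 0.2]
opening: 0.3
finger_force: 0.0
```

Request:
send_rows:
  series:
    - {"slide": [0, 0, 0.1], "twist": [0, 0, 0], "grip": 0}
    - {"slide": [0, 0, 0.1], "twist": [0, 0, 0], "grip": 0}
    - {"slide": [0, 0, 0], "twist": [0, 0, 0], "grip": 0}

```text
time_s: 24.13
ee_pos: [470.7, 9.7, 24.1]
tool_rot: [-0.082, -3.14, 0.0]
ft_force: [0.4, -0.0, -0.2]
opening: 0.0
finger_force: 0.0
```

Request:
send_rows:
  series:
    - {"slide": [0, 0, 0.1], "twist": [0, 0, 0], "grip": 0}
    - {"slide": [0, 0, 0], "twist": [0, 0, 0], "grip": 0}

```text
time_s: 24.3
ee_pos: [470.2, 9.7, 21.1]
tool_rot: [-0.082, -3.14, 0.0]
ft_force: [-0.4, -0.0, -0.5]
opening: -0.0
finger_force: 0.0
```

Request:
send_rows:
  series:
    - {"slide": [0, 0, 0.07], "twist": [0, 0, 0], "grip": 0}
    - {"slide": [0, 0, 0], "twist": [0, 0, 0], "grip": 0}

```text
time_s: 24.47
ee_pos: [470.1, 9.8, 19.2]
tool_rot: [-0.082, -3.14, -0.0]
ft_force: [0.1, -0.7, -0.1]
opening: 0.1
finger_force: 0.0
```

Request:
send_rows:
  series:
    - {"slide": [0, 0, 0.07], "twist": [0, 0, 0], "grip": 0}
    - {"slide": [0, 0, 0], "twist": [0, 0, 0], "grip": 0}

```text
time_s: 24.63
ee_pos: [470.7, 9.7, 18.4]
tool_rot: [0.082, 3.14, -0.0]
ft_force: [-2.4, -0.2, 7.1]
opening: 0.1
finger_force: 3.4
```

Request:
send_rows:
  series:
    - {"slide": [0, 0, 0.07], "twist": [0, 0, 0], "grip": 0}
    - {"slide": [0, 0, 0], "twist": [0, 0, 0], "grip": 0}

```text
time_s: 24.8
ee_pos: [470.7, 9.8, 18.2]
tool_rot: [-0.082, -3.14, 0.0]
ft_force: [-9.7, -0.8, 24.9]
opening: 0.0
finger_force: 12.1
```

Request:
send_rows:
  series:
    - {"slide": [0, 0, 0.07], "twist": [0, 0, 0], "grip": 0}
    - {"slide": [0, 0, 0], "twist": [0, 0, 0], "grip": 0}

```text
time_s: 24.97
ee_pos: [470.7, 9.7, 18.2]
tool_rot: [-0.082, -3.139, 0.0]
ft_force: [-16.5, 0.9, 41.6]
opening: 0.5
finger_force: 20.7
```

Request:
send_rows:
  series:
    - {"slide": [0, 0, -0.6], "twist": [0, 0, 0], "grip": 0}
    - {"slide": [0, 0.67, 0], "twist": [0, 0, 0], "grip": 0}
    - {"slide": [0, 0.67, 0], "twist": [0, 0, 0], "grip": 0}
    - {"slide": [0, 0, 0.25], "twist": [0, 0, 0], "grip": 0}
    - {"slide": [0, 0, 0.1], "twist": [0, 0, 0], "grip": 0}
    - {"slide": [0, 0, 0], "twist": [0, 0, 0], "grip": 0}
    - {"slide": [0, 0, 0], "twist": [0, 0, 0], "grip": 0}

```text
time_s: 25.55
ee_pos: [471.5, 49.3, 19.9]
tool_rot: [-0.082, -3.139, 0.001]
ft_force: [-0.5, -0.7, -0.1]
opening: 0.1
finger_force: 0.0
```

Request:
send_rows:
  series:
    - {"slide": [0, 0, 0.05], "twist": [0, 0, 0], "grip": 0}
    - {"slide": [0, 0, 0], "twist": [0, 0, 0], "grip": 0}

```text
time_s: 25.72
ee_pos: [472.2, 49.4, 18.9]
tool_rot: [-0.083, -3.14, 0.0]
ft_force: [-0.6, -0.1, -0.2]
opening: 0.1
finger_force: 0.0
```

Request:
send_rows:
  series:
    - {"slide": [0, 0, 0.05], "twist": [0, 0, 0], "grip": 0}
    - {"slide": [0, 0, 0], "twist": [0, 0, 0], "grip": 0}

```text
time_s: 25.88
ee_pos: [472.5, 49.4, 18.5]
tool_rot: [-0.083, -3.14, 0.0]
ft_force: [-2.0, -1.3, 7.2]
opening: 0.1
finger_force: 3.4
```

Request:
send_rows:
  series:
    - {"slide": [0, 0, 0.05], "twist": [0, 0, 0], "grip": 0}
    - {"slide": [0, 0, 0], "twist": [0, 0, 0], "grip": 0}

```text
time_s: 26.05
ee_pos: [472.6, 49.5, 18.5]
tool_rot: [-0.083, -3.14, 0.001]
ft_force: [-7.3, -2.4, 18.9]
opening: -0.2
finger_force: 9.5
```

Request:
send_rows:
  series:
    - {"slide": [0, 0, -0.6], "twist": [0, 0, 0], "grip": 0}
    - {"slide": [-0.83, -0.19, 0], "twist": [0, 0, 0], "grip": 0}
    - {"slide": [-0.83, -0.19, 0], "twist": [0, 0, 0], "grip": 0}
    - {"slide": [-0.83, -0.19, 0], "twist": [0, 0, 0], "grip": 0}
    - {"slide": [-0.83, -0.19, 0], "twist": [0, 0, 0], "grip": 0}
    - {"slide": [-0.83, -0.19, 0], "twist": [0, 0, 0], "grip": 0}
    - {"slide": [-0.83, -0.19, 0], "twist": [0, 0, 0], "grip": 0}
    - {"slide": [-0.83, -0.19, 0], "twist": [0, 0, 0], "grip": 0}
    - {"slide": [0, 0, 0.3], "twist": [0, 0, 0], "grip": 0}
    - {"slide": [0, 0, 0.1], "twist": [0, 0, 0], "grip": 0}
    - {"slide": [0, 0, 0], "twist": [0, 0, 0], "grip": 0}
    - {"slide": [0, 0, 0], "twist": [0, 0, 0], "grip": 0}

```text
time_s: 27.05
ee_pos: [642.4, 1.1, 21.2]
tool_rot: [-0.082, -3.137, -0.0]
ft_force: [-0.2, 0.0, -0.6]
opening: -0.1
finger_force: 0.0
```

Request:
send_rows:
  series:
    - {"slide": [0, 0, 0.07], "twist": [0, 0, 0], "grip": 0}
    - {"slide": [0, 0, 0], "twist": [0, 0, 0], "grip": 0}

```text
time_s: 27.22
ee_pos: [643.5, 1.2, 20.0]
tool_rot: [-0.082, -3.14, -0.0]
ft_force: [-0.3, 0.1, -0.5]
opening: -0.4
finger_force: 0.0
```

Request:
send_rows:
  series:
    - {"slide": [0, 0, 0.07], "twist": [0, 0, 0], "grip": 0}
    - {"slide": [0, 0, 0], "twist": [0, 0, 0], "grip": 0}

```text
time_s: 27.38
ee_pos: [644.5, 1.1, 18.5]
tool_rot: [0.082, 3.14, -0.0]
ft_force: [0.1, -0.1, 0.0]
opening: 0.1
finger_force: 0.0
```

Request:
send_rows:
  series:
    - {"slide": [0, 0, 0.07], "twist": [0, 0, 0], "grip": 0}
    - {"slide": [0, 0, 0], "twist": [0, 0, 0], "grip": 0}

```text
time_s: 27.55
ee_pos: [644.6, 1.1, 18.3]
tool_rot: [0.082, 3.14, 0.0]
ft_force: [-5.1, -0.6, 11.5]
opening: 0.3
finger_force: 6.1
```

Request:
send_rows:
  series:
    - {"slide": [0, 0, 0.04], "twist": [0, 0, 0], "grip": 0}
    - {"slide": [0, 0, 0], "twist": [0, 0, 0], "grip": 0}

```text
time_s: 27.72
ee_pos: [644.6, 1.1, 18.3]
tool_rot: [0.082, 3.14, 0.0]
ft_force: [-8.2, 0.5, 17.9]
opening: 0.1
finger_force: 9.1
```

Request:
send_rows:
  series:
    - {"slide": [0, 0, -0.8], "twist": [0, 0, 0], "grip": 0}
    - {"slide": [0, 0, -0.8], "twist": [0, 0, 1], "grip": 0}
    - {"slide": [0, 0, -0.8], "twist": [0, 0, 1], "grip": 0}
    - {"slide": [0, 0, -0.6], "twist": [0, 0, 1], "grip": 76}
    - {"slide": [0, 0, 0], "twist": [0, 0, 1], "grip": 76}
    - {"slide": [0, 0, 0], "twist": [0, 0, 1], "grip": 76}
    - {"slide": [0, 0, 0], "twist": [0, 0, 1], "grip": 76}
    - {"slide": [0, 0, 0], "twist": [0, 0, 1], "grip": 76}
    - {"slide": [0, 0, 0], "twist": [0, 0, 1], "grip": 76}
    - {"slide": [0, 0, 0], "twist": [0, 0, 1], "grip": 76}
    - {"slide": [0, 0, 0], "twist": [0, 0, 1], "grip": 76}
    - {"slide": [0, 0, 0], "twist": [0, 0, 1], "grip": 76}
    - {"slide": [0, 0, 0], "twist": [0, 0, 1], "grip": 76}
    - {"slide": [0, 0, 0], "twist": [0, 0, 1], "grip": 76}
    - {"slide": [0, 0, 0], "twist": [0, 0, 1], "grip": 76}
    - {"slide": [0, 0, 0], "twist": [0, 0, 1], "grip": 76}
    - {"slide": [0, 0, 0], "twist": [0, 0, 1], "grip": 76}
    - {"slide": [0, 0, 0], "twist": [0, 0, 1], "grip": 76}
    - {"slide": [0, 0, 0], "twist": [0, 0, 1], "grip": 76}

```text
time_s: 29.3
ee_pos: [644.2, 1.0, 104.7]
tool_rot: [-2.283, -2.158, 0.0]
ft_force: [0.5, 0.0, 0.7]
opening: 76.0
finger_force: 0.0
```

```bash
sed -i 's/^O=.*/O=np.array([550.7,5.9]); YAW=-0.052/' h.py; python3 -c "
from h import *
to([*sw(-40,280),14])"
```

```text
t 29.3 pos [644.2   1.  104.7] F [0.5 0.  0.7] op 76.0 q6 0.02 tilt [-0.0001 -0.    ]
tool y deg -3.24 slide units [ 9.31 -4.5   3.02]
```

Request:
send_rows:
  series:
    - {"slide": [0.776, -0.375, 0], "twist": [0, 0, 0], "grip": 76}
    - {"slide": [0.776, -0.375, 0], "twist": [0, 0, 0], "grip": 76}
    - {"slide": [0.776, -0.375, 0], "twist": [0, 0, 0], "grip": 76}
    - {"slide": [0.776, -0.375, 0], "twist": [0, 0, 0], "grip": 76}
    - {"slide": [0.776, -0.375, 0], "twist": [0, 0, 0], "grip": 76}
    - {"slide": [0.776, -0.375, 0], "twist": [0, 0, 0], "grip": 76}
    - {"slide": [0.776, -0.375, 0], "twist": [0, 0, 0], "grip": 76}
    - {"slide": [0.776, -0.375, 0], "twist": [0, 0, 0], "grip": 76}
    - {"slide": [0.776, -0.375, 0], "twist": [0, 0, 0], "grip": 76}
    - {"slide": [0.776, -0.375, 0], "twist": [0, 0, 0], "grip": 76}
    - {"slide": [0.776, -0.375, 0], "twist": [0, 0, 0], "grip": 76}
    - {"slide": [0.776, -0.375, 0], "twist": [0, 0, 0], "grip": 76}
    - {"slide": [0, 0, 0.4], "twist": [0, 0, 0], "grip": 76}
    - {"slide": [0, 0, 0.7], "twist": [0, 0, 0], "grip": 76}
    - {"slide": [0, 0, 0.7], "twist": [0, 0, 0], "grip": 76}
    - {"slide": [0, 0, 0.5], "twist": [0, 0, 0], "grip": 76}
    - {"slide": [0, 0, 0.3], "twist": [0, 0, 0], "grip": 76}
    - {"slide": [0, 0, 0.2], "twist": [0, 0, 0], "grip": 76}
    - {"slide": [0, 0, 0], "twist": [0, 0, 0], "grip": 76}
    - {"slide": [0, 0, 0], "twist": [0, 0, 0], "grip": 76}

```text
time_s: 30.97
ee_pos: [524.6, 286.9, 21.0]
tool_rot: [2.279, 2.162, 0.0]
ft_force: [0.2, -1.1, 1.0]
opening: 76.2
finger_force: 0.0
```

```bash
python3 -c "
from h import *
to([*sw(-40,31),14])"
```

```text
t 30.97 pos [524.6 286.9  21. ] F [ 0.2 -1.1  1. ] op 76.2 q6 0.51 tilt [0.0003 0.0001]
tool y deg -3.02 slide units [-8.27  0.03  0.23]
```

Request:
send_rows:
  series:
    - {"slide": [0, 0, 0.2], "twist": [0, 0, 0], "grip": 76}
    - {"slide": [0, 0, 0.03], "twist": [0, 0, 0], "grip": 76}
    - {"slide": [-0.2, 0, 0], "twist": [0, 0, 0], "grip": 76}
    - {"slide": [-0.2, 0, 0], "twist": [0, 0, 0], "grip": 76}
    - {"slide": [-0.2, 0, 0], "twist": [0, 0, 0], "grip": 76}
    - {"slide": [-0.2, 0, 0], "twist": [0, 0, 0], "grip": 76}
    - {"slide": [-0.2, 0, 0], "twist": [0, 0, 0], "grip": 76}
    - {"slide": [-0.2, 0, 0], "twist": [0, 0, 0], "grip": 76}
    - {"slide": [-0.2, 0, 0], "twist": [0, 0, 0], "grip": 76}
    - {"slide": [-0.2, 0, 0], "twist": [0, 0, 0], "grip": 76}
    - {"slide": [-0.2, 0, 0], "twist": [0, 0, 0], "grip": 76}
    - {"slide": [-0.2, 0, 0], "twist": [0, 0, 0], "grip": 76}
    - {"slide": [-0.2, 0, 0], "twist": [0, 0, 0], "grip": 76}
    - {"slide": [-0.2, 0, 0], "twist": [0, 0, 0], "grip": 76}
    - {"slide": [-0.2, 0, 0], "twist": [0, 0, 0], "grip": 76}
    - {"slide": [-0.2, 0, 0], "twist": [0, 0, 0], "grip": 76}

```text
time_s: 32.3
ee_pos: [519.9, 202.6, 14.0]
tool_rot: [2.279, 2.162, 0.0]
ft_force: [0.1, 2.7, 1.0]
opening: 76.1
finger_force: 0.5
```

```bash
cat > bd.py <<'E'
from h import *
import sys
a=snap('top',sys.argv[1]); to([*sw(-40,31),14])
h=cv2.cvtColor(a[:,:,::-1].copy(),cv2.COLOR_BGR2HSV); H,S,V=cv2.split(h)
w=((H>8)&(H<16)&(S>90)&(V>50)).astype(np.uint8)*255; w[:145]=0;w[262:]=0;w[:,:225]=0;w[:,370:]=0
cs,_=cv2.findContours(w,cv2.RETR_EXTERNAL,cv2.CHAIN_APPROX_NONE); c=max(cs,key=cv2.contourArea)
P=np.array([ray('top',u,v,59)[:2]-O for u,v in c[:,0]]); cc,s=np.cos(YAW),np.sin(YAW); P=P@np.array([[cc,-s],[s,cc]])
print('saw frame board',cv2.minAreaRect(P.astype(np.float32))); print('right side y',P[:,1].min(),'x',P[:,0].min(),P[:,0].max())
for x0 in range(-120,60,20):
    q=P[abs(P[:,0]-x0)<4]
    if len(q): print(x0,q[:,1].min().round(1),q[:,1].max().round(1))
E
python3 bd.py t11
```

```text
t 32.35 pos [519.5 201.5  13.8] F [ 0.  -0.2 -0.2] op 75.9 q6 0.38 tilt [-0.0007 -0.0009]
tool y deg -3.01 slide units [-5.42  0.05 -0.  ]
saw frame board ((-62.54765319824219, 119.41207885742188), (179.65345764160156, 110.59672546386719), 0.6481135487556458)
right side y 63.701256759823465 x -152.3990831579921 27.534315126786275
-120 64.6 142.5
-100 65.9 150.1
-80 64.2 151.9
-60 65.8 162.7
-40 64.5 167.5
-20 65.6 172.1
0 67.0 173.7
20 65.2 175.5
```

Request:
send_rows:
  series:
    - {"slide": [-0.2, 0, 0], "twist": [0, 0, 0], "grip": 76}
    - {"slide": [-0.25, 0, 0], "twist": [0, 0, 0], "grip": 76}
    - {"slide": [-0.25, 0, 0], "twist": [0, 0, 0], "grip": 76}
    - {"slide": [-0.25, 0, 0], "twist": [0, 0, 0], "grip": 76}
    - {"slide": [-0.25, 0, 0], "twist": [0, 0, 0], "grip": 76}
    - {"slide": [-0.25, 0, 0], "twist": [0, 0, 0], "grip": 76}
    - {"slide": [-0.25, 0, 0], "twist": [0, 0, 0], "grip": 76}
    - {"slide": [-0.25, 0, 0], "twist": [0, 0, 0], "grip": 76}
    - {"slide": [-0.25, 0, 0], "twist": [0, 0, 0], "grip": 76}
    - {"slide": [-0.25, 0, 0], "twist": [0, 0, 0], "grip": 76}
    - {"slide": [-0.25, 0, 0], "twist": [0, 0, 0], "grip": 76}
    - {"slide": [-0.25, 0, 0], "twist": [0, 0, 0], "grip": 76}
    - {"slide": [-0.25, 0, 0], "twist": [0, 0, 0], "grip": 76}
    - {"slide": [-0.25, 0, 0], "twist": [0, 0, 0], "grip": 76}
    - {"slide": [-0.25, 0, 0], "twist": [0, 0, 0], "grip": 76}
    - {"slide": [-0.25, 0, 0], "twist": [0, 0, 0], "grip": 76}
    - {"slide": [-0.25, 0, 0], "twist": [0, 0, 0], "grip": 76}
    - {"slide": [-0.25, 0, 0], "twist": [0, 0, 0], "grip": 76}
    - {"slide": [-0.2, 0, 0], "twist": [0, 0, 0], "grip": 76}

```text
time_s: 33.93
ee_pos: [512.4, 63.0, 13.9]
tool_rot: [2.279, 2.162, -0.0]
ft_force: [0.8, 0.7, -0.6]
opening: 75.9
finger_force: 0.4
```

```bash
python3 bd.py t12
```

```text
t 33.98 pos [512.4  62.2  13.8] F [-0.5 -0.9 -0.4] op 76.0 q6 0.13 tilt [-0.0003 -0.0007]
tool y deg -3.02 slide units [-0.77  0.04 -0.  ]
saw frame board ((-63.128231048583984, -37.19552230834961), (73.28372955322266, 179.30776977539062), 89.91873168945312)
right side y -73.92330556749593 x -152.8208753554111 26.529533371205396
-120 -71.8 -9.5
-100 -73.8 -11.4
-80 -72.5 -3.7
-60 -71.3 -2.5
-40 -73.3 -1.2
-20 -72.0 -2.9
0 -73.9 -4.7
20 -72.8 -3.5
```

Request:
send_rows:
  series:
    - {"slide": [-0.15, 0, 0], "twist": [0, 0, 0], "grip": 76}
    - {"slide": [-0.15, 0, 0], "twist": [0, 0, 0], "grip": 76}
    - {"slide": [-0.15, 0, 0], "twist": [0, 0, 0], "grip": 76}
    - {"slide": [-0.15, 0, 0], "twist": [0, 0, 0], "grip": 76}
    - {"slide": [-0.1, 0, 0], "twist": [0, 0, 0], "grip": 76}
    - {"slide": [0, 0, 0], "twist": [0, 0, 0], "grip": 76}

```text
time_s: 34.48
ee_pos: [511.3, 42.2, 13.9]
tool_rot: [2.279, 2.162, -0.0]
ft_force: [0.2, 0.3, -0.7]
opening: 75.8
finger_force: 0.0
```

Request:
send_rows:
  series:
    - {"slide": [-0.06, 0, 0], "twist": [0, 0, 0], "grip": 76}
    - {"slide": [0, 0, 0], "twist": [0, 0, 0], "grip": 76}

```text
time_s: 34.65
ee_pos: [511.3, 40.8, 13.9]
tool_rot: [2.279, 2.162, -0.0]
ft_force: [0.0, 0.3, 1.0]
opening: 76.0
finger_force: 0.0
```

Request:
send_rows:
  series:
    - {"slide": [-0.06, 0, 0], "twist": [0, 0, 0], "grip": 76}
    - {"slide": [0, 0, 0], "twist": [0, 0, 0], "grip": 76}

```text
time_s: 34.82
ee_pos: [511.2, 39.1, 13.9]
tool_rot: [2.279, 2.163, -0.0]
ft_force: [-0.0, -0.2, 0.3]
opening: 75.9
finger_force: 0.0
```

Request:
send_rows:
  series:
    - {"slide": [-0.06, 0, 0], "twist": [0, 0, 0], "grip": 76}
    - {"slide": [0, 0, 0], "twist": [0, 0, 0], "grip": 76}

```text
time_s: 34.98
ee_pos: [511.1, 38.4, 13.9]
tool_rot: [-2.278, -2.161, -0.002]
ft_force: [0.1, 4.5, -0.2]
opening: 75.8
finger_force: 2.6
```

Request:
send_rows:
  series:
    - {"slide": [-0.05, 0, 0], "twist": [0, 0, 0], "grip": 76}
    - {"slide": [0, 0, 0], "twist": [0, 0, 0], "grip": 76}

```text
time_s: 35.15
ee_pos: [511.2, 38.4, 13.9]
tool_rot: [-2.278, -2.16, -0.005]
ft_force: [0.4, 12.0, -0.1]
opening: 76.0
finger_force: 5.7
```

Request:
send_rows:
  series:
    - {"slide": [0.3, 0, 0], "twist": [0, 0, 0], "grip": 76}
    - {"slide": [0.8, 0, 0], "twist": [0, 0, 0], "grip": 76}
    - {"slide": [0, 0, -0.8], "twist": [0, 0, 0], "grip": 76}
    - {"slide": [0, 0, -0.8], "twist": [0, 0, 0], "grip": 76}
    - {"slide": [0, 0, -0.8], "twist": [0, 0, 0], "grip": 76}
    - {"slide": [0.8, 0, -0.8], "twist": [0, 0, 0], "grip": 76}
    - {"slide": [0.9, 0, 0], "twist": [0, 0, 0], "grip": 76}
    - {"slide": [0.9, 0, 0], "twist": [0, 0, 0], "grip": 76}
    - {"slide": [0.9, 0, 0], "twist": [0, 0, 0], "grip": 76}
    - {"slide": [0.9, 0, 0], "twist": [0, 0, 0], "grip": 76}
    - {"slide": [0.9, 0, 0], "twist": [0, 0, 0], "grip": 76}
    - {"slide": [0.9, 0, 0], "twist": [0, 0, 0], "grip": 76}
    - {"slide": [0, 0, 0], "twist": [0, 0, 0], "grip": 76}
    - {"slide": [0, 0, 0], "twist": [0, 0, 0], "grip": 76}

```text
time_s: 36.32
ee_pos: [522.3, 255.7, 109.7]
tool_rot: [2.275, 2.165, -0.001]
ft_force: [-0.3, -0.3, -0.5]
opening: 76.0
finger_force: 0.0
```

```bash
python3 bd.py t13; python3 ins.py t14 40 | tail -8
```

```text
t 36.37 pos [522.1 254.7 109.6] F [ 0.3 -0.5 -0.1] op 76.3 q6 0.46 tilt [-0.0005 -0.0012]
tool y deg -2.9 slide units [-7.19  0.04  3.19]
saw frame board ((-62.83506774902344, -39.33428955078125), (118.47445678710938, 179.42300415039062), 89.90957641601562)
right side y -98.67421334149049 x -152.51799981377093 26.800013710307276
-120 -96.7 18.3
-100 -98.5 19.8
-80 -97.4 18.0
-60 -96.3 19.2
-40 -98.1 17.6
-20 -97.0 18.9
0 -98.7 17.1
20 -97.8 18.6
164 658.2 33.1 -30.7 mid 1.2 expect 0.3
168 645.2 36.1 -30.9 mid 2.6 expect 1.0
172 632.2 35.8 -31.0 mid 2.4 expect 1.7
176 619.3 35.6 -31.2 mid 2.2 expect 2.3
180 606.4 35.4 -31.3 mid 2.1 expect 3.0
184 593.5 35.2 -28.3 mid 3.5 expect 3.7
188 580.7 38.2 -28.4 mid 4.9 expect 4.3
196 555.0 40.9 25.1 mid 33.0 expect 5.7
```

```bash
python3 -c "
from station import *
print(hand_in())"
```

```text
the job is handed in; nothing more can be done
None
```

The job is handed in (judge's result not shown): the fence is at its stop, the red insert is pressed flush at both ends with its finger hole to the front, and the board lies snug along the fence by the last camera and force readings.

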